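# Ready the ultrasonic cleaner for loading and hold its lid

### The arm

A 6-joint arm with a two-finger parallel gripper is mounted at the origin on the work surface. World frame = base frame: x ahead of the robot, y to its left, z up, the work surface at z = 0. Lengths are in m, angles in rad, forces in N, time in s.
With the tool pointing down it reaches from about 0.3 to 0.85 m from the base axis. Payload 4.2 kg.
Tool frame: the origin (TCP) lies between the finger pads; the fingertips stand 11 mm ahead of it and the grasp point (between the pads) lies 8 mm behind it (bot.tip_extent is the z of the fingertips in the tool frame, in m); z points along the fingers, y is the direction in which the jaws open and shut (so a half turn about z gives the same grasp; the last joint's range is limited). The gripper opens to 91 mm and grips with 3 to 60 N. Pads are 32 mm wide; open, the fingers measure 118 mm over their backs; the gripper's body (76 mm by 178 mm) begins 60 mm behind the grasp point.
Start: joints at [-1.18, 0.32, 1.565, -0, 1.257, -0.02], TCP at [0.23, -0.527, 0.225] pointing down, gripper open.
Joint ranges: [-3.11, 3.11], [-0.84, 2.01], [0.21, 2.61], [-1.34, 4.49], [0.05, 2.63], [-2.56, 2.56]. Speed limits (rad/s): [2.57, 2.57, 3.14, 3.14, 3.14, 3.14].

### API

Orientations are given as a unit quaternion [x, y, z, w].
In Python, from rig import bot gives the robot as it stands.
- The arm moves only by the shell command python3 -m inch 'ROWS'. ROWS is text: rows parted by semicolons, each of 5 numbers parted by spaces: the shift along the tool's x, y, z in cm, then the turn about the tool's z in degrees, then the closure, from 0 (fully open) to 1 (shut). A call has 1 to 20 rows; each row shifts and turns the commanded pose from where the row before left it, along the tool's axes as they then stand; what a row does not reach is not made up. A row lasts 1/10 s, in which the tool goes at most 50 mm and 8.59 degrees, less where a joint would pass 70% of its speed; a pose out of reach is approached as far as the arm can. A call is refused whole if a number of a shift passes 5 or a number of a turn 8.59, either way. A call with a gripper value outside its range is refused whole. The fingers move at their own pace and stop on an object; the grip force is fixed at half the most. Time passes only in rows, so rows that do not move let the fingers close. It gives the time, the measured TCP pose, the force and the opening at its end, in the units of the state.
- bot.observe(): the state, without advancing time (a new reading comes with each control period).
- bot.read_camera(name): name is "scene" or "top" or "wrist"; returns the picture (420x560x3 uint8, blue, green, red); there is no depth.
- bot.camera_params(name): a dict with "K" (3x3 intrinsics, pixels), "world_from_camera" (4x4, takes a point from camera to world coordinates). Camera axes: x right, y up, looking along -z (the intrinsics and any distortion apply to the point x, -y, -z); pixel columns grow to the right and rows downward; lengths in m; the calibration is good to about 2 mm. The wrist camera is an equidistant fisheye: a pixel r from the principal point sees the ray r / f radians off the axis. A picture is of the moment at which its call begins: read the wrist's pose just before it. camera_params takes no time and is no camera call; for the wrist camera it gives the pose at the moment of the call.
- bot.hand_in(): hands the job in, once; it reports no verdict.
The state is a dict: "time_s": time; "qpos": joint angles; "joint_vel": joint speeds; "joint_torque": joint torques, N m; "tcp_pos": TCP position; "tool_rot": TCP orientation; "force": force on the tool from outside, world axes, zero at the start; "wrist_torque": the same for the moment, N m; "grip_width": finger opening in m.
Only numpy, scipy, OpenCV 4.12 (cv2) and the standard library are available. Lean on these libraries where they do the work, as an engineer would, in place of code of your own. Each camera call takes 0.05 s, during which the arm holds its last target.

### The job

We are about to load the ultrasonic cleaner: first stand the trocar obturator from the blue mat upright in the steel forceps jar, tip down, letting go only when its tip is well down inside the jar. Then raise the cleaner's lid and hold it open at 60 degrees, so that a colleague can load the bath; the lid falls shut by itself, so finish while still holding it there. Do not knock the jar over, and leave the other instruments, bowls and the spray can where they are.

Things in the scene. Friction and masses are not known exactly. Their poses are not given: they have to be found in the camera images.
- obturator: Trocar obturator lying on the blue mat: straight round steel shaft, 10 mm diameter, conical over the last 12 mm to its tip; at the other end, from 168 mm on, a grey grip head 32 long, 30 wide, 24 mm thick; 200 mm in all, 65 g, balanced near mid-length. Origin on the axis, 100 mm from the tip; x runs from tip to head. It lies with x rising 2.6 degrees; the tip points roughly at the robot
- obturator_tip (a point): the end of the obturator's conical tip, on its axis
- obturator_head (a point): centre of the outer end face of the obturator's head, on its axis, 200 mm from the tip
- jar: Loose round steel forceps jar, open at the top, empty, 115 mm high, 62 mm outside diameter, wall 3 mm (bore 55 to 56 mm), bottom 5 mm thick, about 280 g, standing on the 2 mm thick blue mat. Origin at the centre of its underside, z up
- jar_mouth (a point): centre of the jar's mouth, at rim height, 115 mm above its underside
- jar_floor (a point): centre of the jar's inner floor, 5 mm above its underside
- cleaner: Bench-top ultrasonic cleaner, steel housing 178 mm deep (x), 206 mm wide (y), 172 mm high to the underside of its lid, fixed on the table. Origin at the centre of its underside, z up; its black control panel faces -x, roughly to the robot; the hinge is at the rear (+x)
- lid (a joint): angle of the cleaner's lid in rad: 0 closed, grows as it opens (60 degrees = 1.047), stop at 1.75. It turns about the cleaner's y axis through point lid_hinge, its front edge rising and going back to +x. 340 to 550 g, nearly frictionless: it falls shut when let go below about 1.5 rad; lifting it at the handle takes 2 to 4 N
- lid_hinge (a point): a point on the lid's hinge axis, at the middle of the lid's width: 80 mm behind the cleaner's origin (+x) and 172 mm above the table
- lid_handle (a point): middle of the lid's handle, a straight round black bar, 12 mm diameter, 110 mm long, parallel to the hinge (y), on a post at either end; it turns with the lid. Lid closed: 135 mm in front of the hinge axis (-x of the cleaner), 40 mm above it, 36 mm above the flat lid top (plate 4 mm thick); the lid's front edge is 40 mm farther forward
- needle_holder: bystander: ring-handled steel needle holder, 170 mm long, flat on the mat; leave it
- scissors: bystander: ring-handled scissors beside the cleaner; leave them
- bowl: bystander: round steel bowl, 80 mm wide, 38 mm high; leave it
- gallipot: bystander: small steel cup, 64 mm wide, 36 mm high; leave it
- spray: bystander: white spray can, 56 mm wide, 190 mm high, behind the mat; leave it
- brush: bystander: small white-handled cleaning brush, 8 mm high, at the back of the mat; leave it
There are look-alikes about, which are no part of the job. Several things look just like the obturator: the one meant starts farthest to the robot's left.

How it is judged:
On the way, in this order (a step that is already met when the one before it is completed fails the run):
1. the obturator stands tip down in the upright jar, released and at rest (horizontal distance between obturator_tip and jar_floor below 0.032 m and z of obturator_tip in the frame of jar below 0.03 m and angle between obturator's own x axis and vertical below 0.52 rad and angle between jar's own z axis and vertical below 0.12 rad and contact force between the fingers and obturator below 0.1 N and linear speed of obturator below 0.05 m/s), for 0.3 s.
2. the lid is held still at 60 degrees by the gripper (value of joint lid between 0.96 and 1.135 rad and contact force between the fingers and lid above 0.3 N), for 0.5 s.
At the end, for the whole second after the job is handed in: The gripper still holds the lid, still, at 60 degrees (55 to 65), touching it with more than 0.3 N, and neither the spray can nor the jar props it; the obturator stands tip down in the upright jar, its tip within 30 mm of the jar's underside and leaning less than 30 degrees, released and at rest (all of step 1 and all of step 2 and velocity of joint lid between -0.05 and 0.05 rad/s and contact force between lid and spray below 0.1 N and contact force between lid and jar below 0.1 N); the arm keeps its last pose, push and grip.
It fails at once if the jar is knocked over (tilted more than 30 degrees) (angle between jar's own z axis and vertical above 0.52 rad).
It fails at once if the obturator is let go while its tip is more than 90 mm above the table (height (world z) of obturator_tip above 0.09 m and contact force between the fingers and obturator below 0.05 N).
It fails at once if a bystander is moved by more than 40 mm (distance of any of needle_holder, scissors, bowl, gallipot, spray, brush from where it was at the start of the episode above 0.04 m).
It also fails if it takes over 48 s, if anything falls off the work surface, if the arm or the gripper's body presses on something with over 40 N, if the wrist force passes 120 N, or if a joint passes its speed limit or range.

## Working session

There is one attempt and no reset: what is moved stays moved. The work goes in short steps, Python scripts to look and compute and a shell command to move; the robot and the scene stay as the last step left them, time stands still between calls to the robot, and variables do not carry over. Pictures are saved under pics/ and viewed, and the job is handed in when it is done.

```bash
mkdir -p pics; ls; python3 - <<'E'
from rig import bot
import cv2,numpy as np
np.set_printoptions(precision=4,suppress=True)
s=bot.observe();print(s['time_s'],s['tcp_pos'],s['tool_rot'],s['grip_width'],bot.tip_extent)
for n in ('scene','top'):
    im=bot.read_camera(n);cv2.imwrite(f'pics/{n}0.png',im)
    p=bot.camera_params(n);print(n,p)
E
```

```text
pics
0.0 [ 0.2294 -0.5267  0.2241] [ 0.979   0.204  -0.0002 -0.0009] 0.09103384475947222 0.011
scene {'K': array([[480.6848,   0.    , 265.4759],
       [  0.    , 480.6848, 206.9237],
       [  0.    ,   0.    ,   1.    ]]), 'world_from_camera': array([[ 0.4366, -0.6717,  0.5985,  1.3183],
       [ 0.8995,  0.3121, -0.3058, -0.4923],
       [ 0.0186,  0.6719,  0.7404,  1.1719],
       [ 0.    ,  0.    ,  0.    ,  1.    ]])}
top {'K': array([[508.6398,   0.    , 279.2853],
       [  0.    , 508.6398, 212.631 ],
       [  0.    ,   0.    ,   1.    ]]), 'world_from_camera': array([[ 0.0233,  0.9956, -0.0908,  0.3565],
       [-0.9995,  0.0249,  0.0168, -0.0626],
       [ 0.0189,  0.0904,  0.9957,  1.5629],
       [ 0.    ,  0.    ,  0.    ,  1.    ]])}
```

View pics/scene0.png

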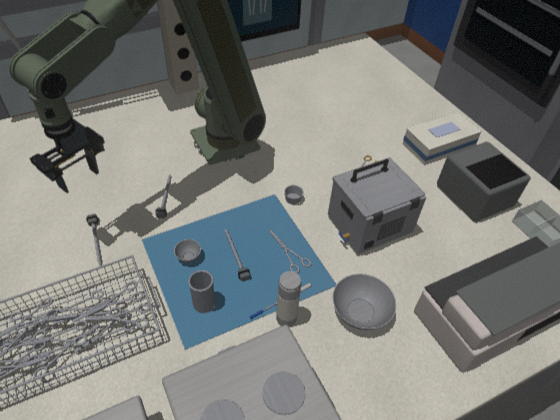

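View pics/top0.png

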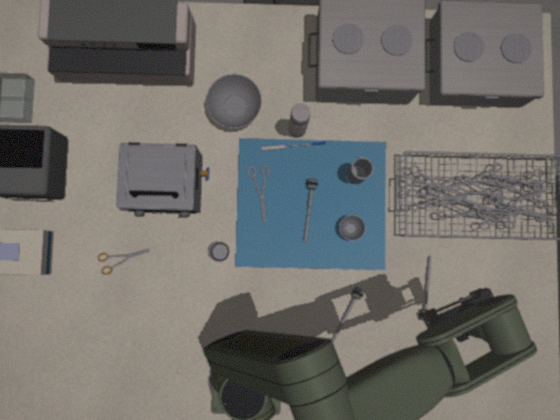

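The top view shows three obturators: A, on the mat, with its head at (312,184) and tip at (307,240); B at about (347,315); C at about (428,285). Left is +y in this picture, so A is farthest left. It is also the one on the mat with its tip toward the robot, so A fits the description. The jar is at (361,170), the bowl at (350,228), and the cleaner at (160,178) with its handle near row 192. I'll confirm A in an enlarged crop.

```bash
python3 - <<'E'
import cv2
t=cv2.imread('pics/top0.png')
cv2.imwrite('pics/crop_obt.png',cv2.resize(t[140:260,240:390],None,fx=5,fy=5,interpolation=cv2.INTER_CUBIC))
cv2.imwrite('pics/crop_cl.png',cv2.resize(t[130:230,100:220],None,fx=6,fy=6,interpolation=cv2.INTER_CUBIC))
E
```

```text
(no output)
```

View pics/crop_obt.png

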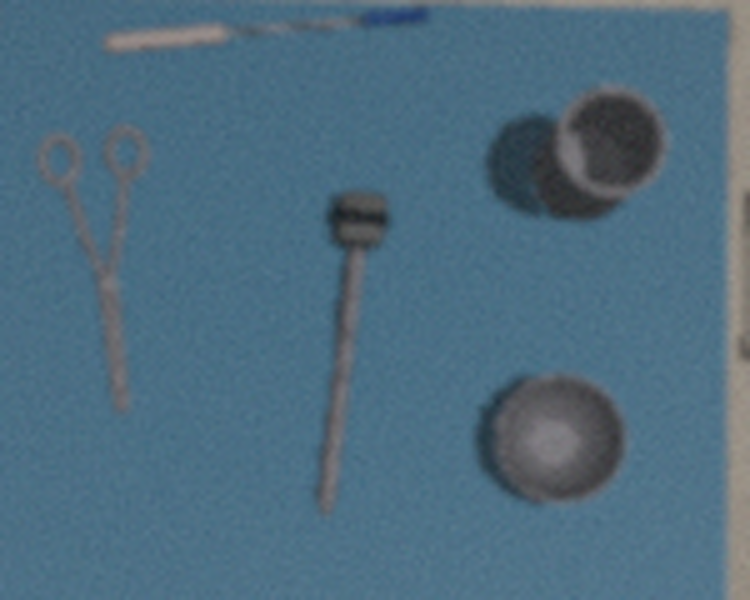

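View pics/crop_cl.png

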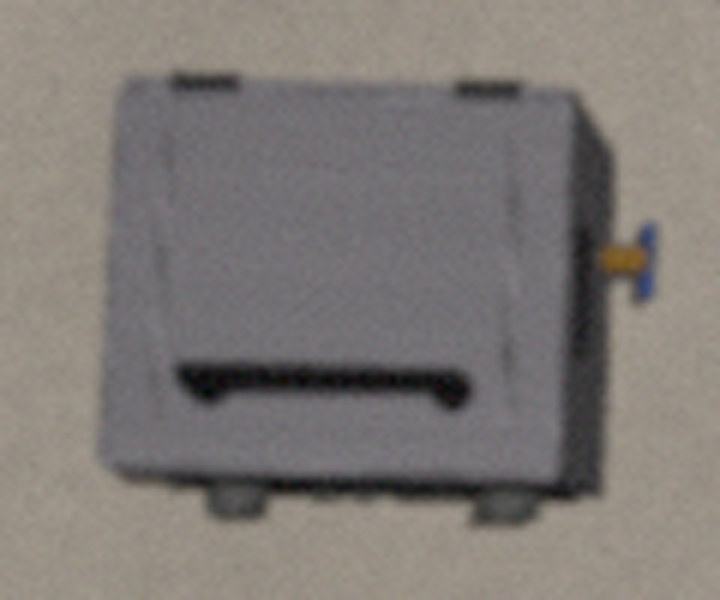

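The crop confirms A: grey head at crop (359,219), shaft running to the tip at crop (324,513). The jar mouth is at crop (611,143). In the other crop, the handle bar runs from crop (180,375) to (465,385). Next I measure these.

```bash
cat > h.py <<'E'
import numpy as np,cv2
from rig import bot
np.set_printoptions(precision=4,suppress=True)
def ray(p,uv):
    K=p['K'];T=np.array(p['world_from_camera'])
    d=np.array([(uv[0]-K[0,2])/K[0,0],-(uv[1]-K[1,2])/K[1,1],-1.])
    return T[:3,3],T[:3,:3]@d
def onz(p,uv,z):
    o,d=ray(p,uv);return o+d*(z-o[2])/d[2]
def tri(p1,u1,p2,u2):
    o1,d1=ray(p1,u1);o2,d2=ray(p2,u2);d1=d1/np.linalg.norm(d1);d2=d2/np.linalg.norm(d2)
    A=np.c_[d1,-d2];s=np.linalg.lstsq(A,o2-o1,rcond=None)[0]
    a=o1+s[0]*d1;b=o2+s[1]*d2;return (a+b)/2,np.linalg.norm(a-b)
def proj(p,X):
    K=p['K'];T=np.linalg.inv(np.array(p['world_from_camera']));c=T[:3,:3]@np.array(X)+T[:3,3]
    return np.array([K[0,2]+K[0,0]*c[0]/-c[2],K[1,2]+K[1,1]*(-c[1])/-c[2]])
E
python3 - <<'E'
from h import *
t=cv2.imread('pics/top0.png');p=bot.camera_params('top');ps=bot.camera_params('scene')
b=t.astype(int);mask=((b[:,:,0]-b[:,:,2])<18).astype(np.uint8)
m=np.zeros_like(mask);m[175:250,290:330]=mask[175:250,290:330]
n,l,st,c=cv2.connectedComponentsWithStats(m);print(st,c)
i=1+np.argmax(st[1:,4]);ys,xs=np.where(l==i)
shaft=ys>193
L=cv2.fitLine(np.c_[xs[shaft],ys[shaft]].astype(np.float32),cv2.DIST_L2,0,.01,.01).ravel();print(L,ys.min(),ys.max())
f=lambda y:(L[2]+(y-L[3])*L[0]/L[1],y)
tip=onz(p,f(ys.max()+.3),.005);shm=onz(p,f(200),.013);hd=onz(p,(xs[~shaft&(ys<190)].mean(),ys[ys<190].mean()),.024)
print('tip',tip,'sh',shm,'headtop',hd, np.hypot(*(hd-tip)[:2]),np.degrees(np.arctan2(*(shm-tip)[1::-1])),np.degrees(np.arctan2(*(hd-tip)[1::-1])))
g=lambda x,y,x0,y0,s:((x+.5)/s-.5+x0,(y+.5)/s-.5+y0)
print('jar',onz(p,g(611,143,240,140,5),.117))
# cleaner
e1,e2=g(183,372,100,130,6),g(467,381,100,130,6)
E1,E2=onz(p,e1,.212),onz(p,e2,.212);print('bar',E1,E2,(E1+E2)/2,np.linalg.norm(E1-E2))
for q in [(125,80),(575,92),(103,470),(560,482)]: print('corner',onz(p,g(*q,100,130,6),.176))
E
```

```text
[[     0      0    560    420 234972]
 [   304    179     13     63    228]] [[279.471  209.5072]
 [309.3509 202.0482]]
[  0.117   -0.9931 307.5484 216.7258] 179 241
tip [ 0.4123 -0.1686  0.005 ] sh [ 0.5391 -0.1806  0.013 ] headtop [ 0.5879 -0.1852  0.024 ] 0.1764137159552313 -5.419195575881953 -5.389476210334647
jar [ 0.623  -0.3221  0.117 ]
bar [0.526  0.3132 0.212 ] [0.5252 0.1875 0.212 ] [0.5256 0.2503 0.212 ] 0.12569484946444237
corner [0.6649 0.3564 0.176 ]
corner [0.665  0.1501 0.176 ]
corner [0.4847 0.3571 0.176 ]
corner [0.4845 0.15   0.176 ]
```

```bash
python3 - <<'E'
import cv2
t=cv2.imread('pics/scene0.png')
cv2.imwrite('pics/crop_s1.png',cv2.resize(t[210:330,170:320],None,fx=5,fy=5,interpolation=cv2.INTER_CUBIC))
cv2.imwrite('pics/crop_s2.png',cv2.resize(t[150:250,320:440],None,fx=6,fy=6,interpolation=cv2.INTER_CUBIC))
E
```

```text
(no output)
```

View pics/crop_s1.png

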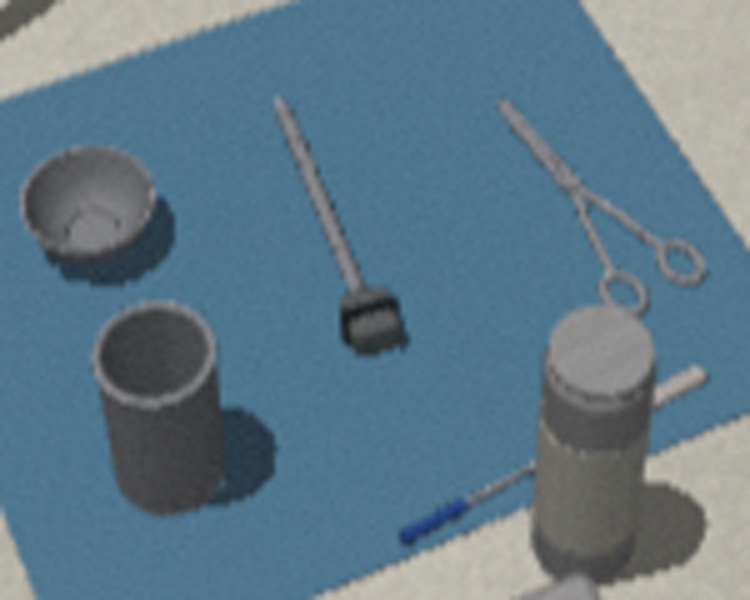

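View pics/crop_s2.png

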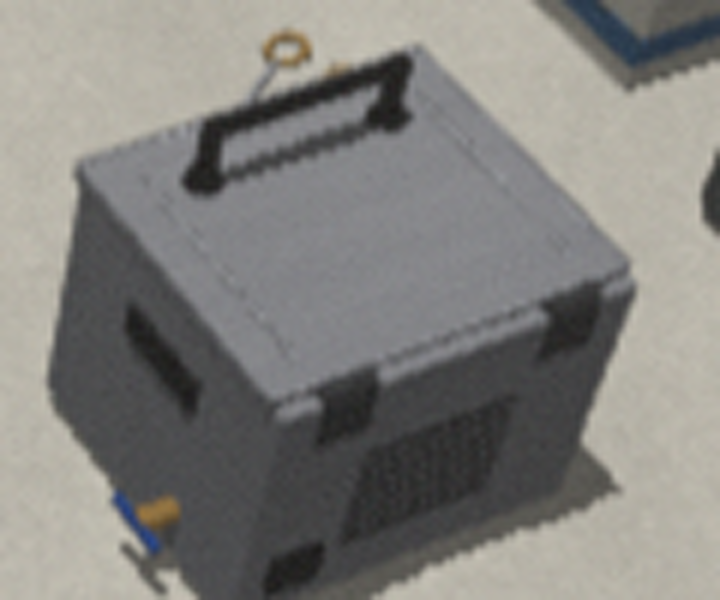

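The scene crop agrees with the top view: the jar mouth is at scene pixel (200.6,280) and the head at about (244,274). The bar ends are at crop (210,125) and (402,65). I'll cross-check by triangulating.

```bash
python3 - <<'E'
from h import *
p=bot.camera_params('top');ps=bot.camera_params('scene')
g=lambda x,y,x0,y0,s:((x+.5)/s-.5+x0,(y+.5)/s-.5+y0)
print('jar',tri(p,g(611,143,240,140,5),ps,g(155,353,170,210,5)), onz(ps,g(155,353,170,210,5),.117))
print('head',tri(p,g(359,219,240,140,5),ps,g(372,316,170,210,5)),onz(ps,g(372,316,170,210,5),.021))
print('tip',tri(p,g(324,514,240,140,5),ps,g(277,97,170,210,5)),onz(ps,g(277,97,170,210,5),.004))
for z in (.208,.212): print('bar',onz(ps,g(210,125,320,150,6),z),onz(ps,g(402,65,320,150,6),z))
print('headend top view', onz(p,(312,178.5),.026))
E
```

```text
jar (array([ 0.6237, -0.3218,  0.1146]), np.float64(0.0015444897852308073)) [ 0.6256 -0.3215  0.117 ]
head (array([ 0.5901, -0.1844,  0.0186]), np.float64(0.0013297040899107177)) [ 0.5919 -0.1845  0.021 ]
tip (array([ 0.4088, -0.1676,  0.009 ]), np.float64(2.414051048837814e-05)) [ 0.4049 -0.1662  0.004 ]
bar [0.5193 0.2051 0.208 ] [0.5229 0.3163 0.208 ]
bar [0.5226 0.2022 0.212 ] [0.5262 0.3129 0.212 ]
headend top view [ 0.6039 -0.186   0.026 ]
```

```bash
cat >> h.py <<'E'
from scipy.spatial.transform import Rotation as Rn
def delta(target,yaw_deg=None):
    s=bot.observe();R=Rn.from_quat(s['tool_rot']).as_matrix();p=np.array(s['tcp_pos'])
    yaw=np.degrees(np.arctan2(R[1,0],R[0,0]));d=np.array(target)-p
    ty=yaw if yaw_deg is None else yaw_deg
    turn=-(ty-yaw);R2=R@Rn.from_euler('z',turn,degrees=True).as_matrix()
    print('t',round(s['time_s'],2),'tcp',p,'yaw',round(yaw,2),'w',round(s['grip_width'],4),'F',np.array(s['force']),'M',np.array(s['wrist_torque']))
    print('turn',round(turn,2),'shift after turn cm',R2.T@d*100,'| before turn',R.T@d*100)
E
python3 -c "
from h import *
delta([.594,-.1855,.20],-5.3)"
```

```text
t 0.1 tcp [ 0.2294 -0.5267  0.2242] yaw 23.54 w 0.0914 F [-0.1793  0.3075 -0.4418] M [ 0.0228  0.0103 -0.0441]
turn 28.84 shift after turn cm [ 33.1496 -37.3417   2.4477] | before turn [ 47.0499 -16.7214   2.4477]
```

```bash
python3 -m inch '0 0 0 7.2 0;0 0 0 7.2 0;0 0 0 7.2 0;0 0 0 7.2 0;2.76 -3.11 0.2 0 0;2.76 -3.11 0.2 0 0;2.76 -3.11 0.2 0 0;2.76 -3.11 0.2 0 0;2.76 -3.11 0.2 0 0;2.76 -3.11 0.2 0 0;2.76 -3.11 0.2 0 0;2.76 -3.11 0.2 0 0;2.76 -3.11 0.2 0 0;2.76 -3.11 0.2 0 0;2.76 -3.11 0.2 0 0;2.76 -3.11 0.2 0 0;0 0 0 0 0'; python3 - <<'E'
from h import *
delta([.594,-.1855,.022],-5.3)
p=bot.camera_params('wrist');cv2.imwrite('pics/w1.png',bot.read_camera('wrist'));print(p)
E
```

```text
time_s: 1.8
tcp_pos: [0.5965, -0.1822, 0.1997]
tool_rot: [0.999, -0.044, 0.0, -0.001]
force: [0.2, -0.1, -1.1]
grip_width: 0.0915
t 1.8 tcp [ 0.5965 -0.1822  0.1997] yaw -4.99 w 0.0915 F [ 0.191  -0.1492 -1.0758] M [-0.      0.052   0.0007]
turn 0.31 shift after turn cm [-0.2205  0.3814 17.7673] | before turn [-0.2226  0.3802 17.7673]
{'K': array([[325.1923,   0.    , 283.9723],
       [  0.    , 325.1923, 209.9407],
       [  0.    ,   0.    ,   1.    ]]), 'world_from_camera': array([[-0.0876,  0.9527,  0.2911,  0.6786],
       [-0.9962, -0.0834, -0.027 , -0.1888],
       [-0.0014, -0.2923,  0.9563,  0.361 ],
       [ 0.    ,  0.    ,  0.    ,  1.    ]])}
```

View pics/w1.png

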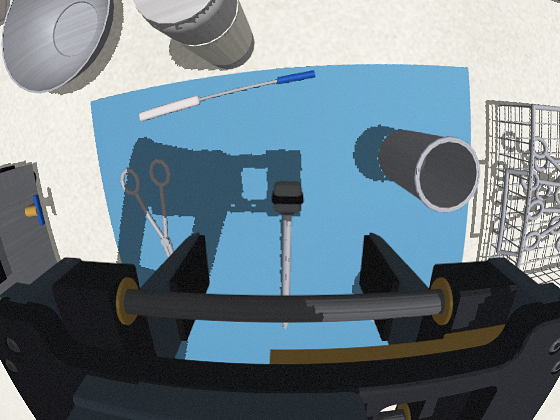

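The wrist view shows the head at (288,197), with its outer end near row 182, the shaft running down to (286,325), and the jar mouth at (446,174). I'll ray-cast those through the fisheye model.

```bash
cat >> h.py <<'E'
def wonz(p,uv,z):
    K=p['K'];T=np.array(p['world_from_camera']);v=np.array([uv[0]-K[0,2],uv[1]-K[1,2]]);r=np.hypot(*v);th=r/K[0,0]
    q=v/max(r,1e-9)*np.sin(th);d=T[:3,:3]@np.array([q[0],-q[1],-np.cos(th)]);o=T[:3,3];return o+d*(z-o[2])/d[2]
E
python3 - <<'E'
from h import *
p=bot.camera_params('wrist')
im=cv2.imread('pics/w1.png');cv2.imwrite('pics/w1c.png',cv2.resize(im[160:340,230:350],None,fx=4,fy=3.3))
print('top face mid',wonz(p,(288,198),.026),'end',wonz(p,(288,182),.02),'shoulder',wonz(p,(288,213),.026))
print('tip',wonz(p,(286,327),.004),'jar',wonz(p,(446,174),.117))
E
```

```text
top face mid [ 0.5873 -0.1868  0.026 ] end [ 0.6034 -0.1883  0.02  ] shoulder [ 0.5706 -0.1854  0.026 ]
tip [ 0.4018 -0.1687  0.004 ] jar [ 0.6214 -0.3206  0.117 ]
```

View pics/w1c.png

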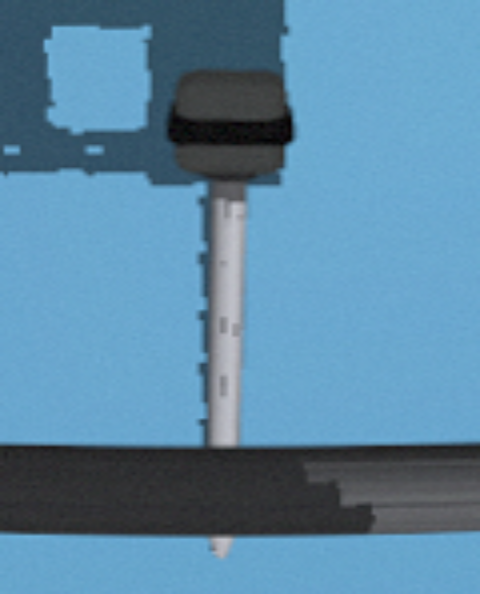

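```bash
python3 -m inch '-0.3 0.15 2.5 0.3 0;-0.3 0.15 2.5 0 0;0 0 2.5 0 0;0 0 2.5 0 0;0 0 2.5 0 0;0 0 1.5 0 0;0 0 0.5 0 0;0 0 0 0 0;0 0 0 0 0'; python3 -c "
from h import *
delta([.589,-.1862,.021],-5.3)"
```

```text
time_s: 2.75
tcp_pos: [0.5877, -0.189, 0.0569]
tool_rot: [0.999, -0.049, 0.001, 0.0]
force: [-0.2, -0.3, -0.1]
grip_width: 0.0913
t 2.75 tcp [ 0.5877 -0.189   0.0569] yaw -5.59 w 0.0913 F [-0.2116 -0.2961 -0.1265] M [ 0.0914 -0.0432 -0.0418]
turn -0.29 shift after turn cm [ 0.0965 -0.2937  3.5893] | before turn [ 0.095  -0.2942  3.5893]
```

```bash
python3 -m inch '0 -0.2 1.5 0 0;0 0 1.2 0 0;0 0 0.7 0 0.3;0 0 0 0 0.5;0 0 0 0 0.6;0 0 0 0 1;0 0 0 0 1;0 0 0 0 1;0 0 0 0 1'; python3 - <<'E'
from h import *
delta([.589,-.1862,.021],-5.3)
cv2.imwrite('pics/w2.png',bot.read_camera('wrist'))
E
```

```text
time_s: 3.65
tcp_pos: [0.5877, -0.1864, 0.0222]
tool_rot: [0.999, -0.049, 0.0, 0.0]
force: [-0.5, -0.7, 0.3]
grip_width: 0.0384
t 3.65 tcp [ 0.5877 -0.1864  0.0222] yaw -5.56 w 0.0384 F [-0.4505 -0.6583  0.2548] M [ 0.0965  0.0201 -0.0431]
turn -0.26 shift after turn cm [ 0.1263 -0.032   0.1188] | before turn [ 0.1262 -0.0326  0.1188]
```

View pics/w2.png

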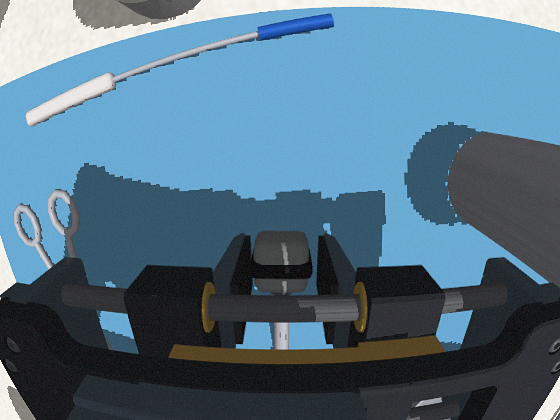

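The head sits centred between the pads at (283,262), and the fingers are still closing (38 mm). I'll finish the grip, then lift a little.

```bash
python3 -m inch '0 0 0 0 1;0 0 0 0 1;0 0 0 0 1'; python3 -m inch '0 0 -0.7 0 1;0 0 -0.7 0 1;0 0 -1 0 1;0 0 -1 0 1;0 0 -1 0 1;0 0 -1 0 1;0 0 0 0 1'; python3 - <<'E'
from h import *
delta([.589,-.1862,.021],-5.3)
cv2.imwrite('pics/w3.png',bot.read_camera('wrist'))
cv2.imwrite('pics/s3.png',cv2.resize(bot.read_camera('scene')[190:330,150:340],None,fx=4,fy=4,interpolation=cv2.INTER_CUBIC))
E
```

```text
time_s: 4.0
tcp_pos: [0.5877, -0.1864, 0.0221]
tool_rot: [0.999, -0.049, 0.0, 0.0]
force: [-0.2, 0.7, 0.9]
grip_width: 0.0295
time_s: 4.7
tcp_pos: [0.5887, -0.1868, 0.078]
tool_rot: [0.999, -0.049, 0.002, 0.001]
force: [0.9, 0.2, -0.0]
grip_width: 0.0298
t 4.7 tcp [ 0.5887 -0.1868  0.078 ] yaw -5.56 w 0.0298 F [ 0.87    0.2408 -0.0088] M [-0.0417 -0.0343 -0.0524]
turn -0.26 shift after turn cm [ 0.0003 -0.0628  5.7014] | before turn [-0.     -0.0628  5.7014]
```

View pics/w3.png

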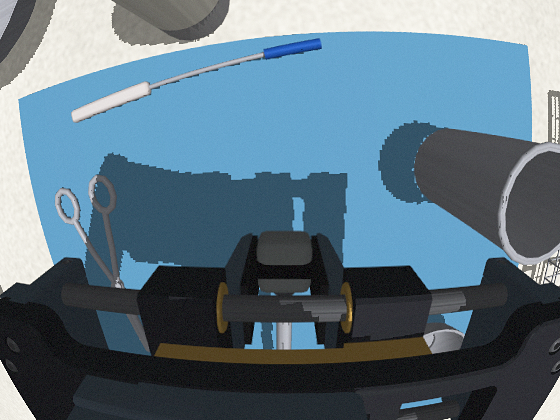

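View pics/s3.png

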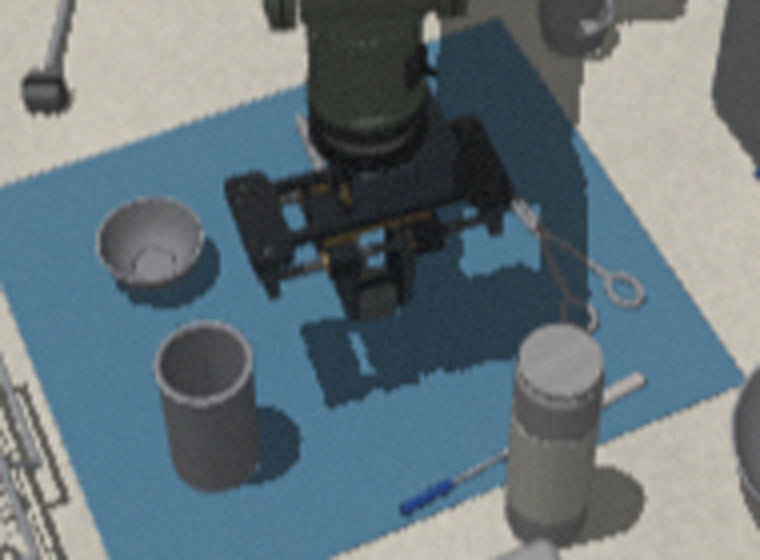

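```bash
cat >> h.py <<'E'
def tipang(uv,G,yaw,cam='scene'):
    o,d=ray(bot.camera_params(cam),uv);n=np.array([-np.sin(np.radians(yaw)),np.cos(np.radians(yaw)),0])
    X=o+d*(n@(np.array(G)-o))/(n@d);v=X-np.array(G);return X,np.degrees(np.arctan2(v[2],-np.hypot(v[0],v[1]))),np.linalg.norm(v)
E
python3 - <<'E'
from h import *
print(tipang((224.5,218.7),[.5885,-.187,.074],-5.5))
ps=bot.camera_params('scene')
print(proj(ps,[.405,-.170,.066]),proj(ps,[.415,-.171,.003]))
E
```

```text
(array([ 0.4192, -0.1707,  0.0708]), np.float64(-178.91413178120942), np.float64(0.17008231602847254))
[222.9813 216.4449] [224.8545 231.9608]
```

The tip is still level with the head (scene pixel (225,219)), so the full grip holds it rigid. I'll ease the closure a little at a time so that it can pivot tip-down under its own weight, keeping the tip low.

```bash
python3 -m inch '0 0 0.7 0 1;0 0 0.8 0 1;0 0 0 0 0.70;0 0 0 0 0.69'; python3 -m inch '0 0 0 0 0.68;0 0 0 0 0.68'; python3 - <<'E'
from h import *
delta([.589,-.1862,.021],-5.3)
cv2.imwrite('pics/s4.png',cv2.resize(bot.read_camera('scene')[190:330,150:340],None,fx=4,fy=4,interpolation=cv2.INTER_CUBIC))
E
python3 -m inch '0 0 0 0 0.675;0 0 0 0 0.675'; python3 - <<'E'
from h import *
delta([.589,-.1862,.021],-5.3)
cv2.imwrite('pics/s5.png',cv2.resize(bot.read_camera('scene')[190:330,150:340],None,fx=4,fy=4,interpolation=cv2.INTER_CUBIC))
a=np.hstack([cv2.imread('pics/s4.png')[60:400,150:530],cv2.imread('pics/s5.png')[60:400,150:530]]);cv2.imwrite('pics/s45.png',a)
E
```

```text
time_s: 5.2
tcp_pos: [0.5872, -0.1862, 0.06]
tool_rot: [0.999, -0.049, -0.001, -0.0]
force: [-0.0, 0.3, -1.0]
grip_width: 0.0302
time_s: 5.4
tcp_pos: [0.5878, -0.1865, 0.0611]
tool_rot: [0.999, -0.049, 0.0, 0.0]
force: [0.0, 0.7, 0.2]
grip_width: 0.03
t 5.4 tcp [ 0.5878 -0.1865  0.0611] yaw -5.56 w 0.03 F [0.0106 0.7195 0.2448] M [ 0.0257  0.0034 -0.0128]
turn -0.26 shift after turn cm [ 0.1167 -0.0372  4.0134] | before turn [ 0.1166 -0.0377  4.0134]
time_s: 5.65
tcp_pos: [0.5877, -0.1864, 0.0611]
tool_rot: [0.999, -0.049, 0.0, 0.0]
force: [-1.0, 0.0, -0.8]
grip_width: 0.0302
t 5.65 tcp [ 0.5877 -0.1864  0.0611] yaw -5.56 w 0.0302 F [-0.9621  0.0361 -0.8149] M [ 0.0025 -0.0022  0.0359]
turn -0.26 shift after turn cm [ 0.1299 -0.0309  4.0129] | before turn [ 0.1298 -0.0315  4.0129]
```

View pics/s45.png

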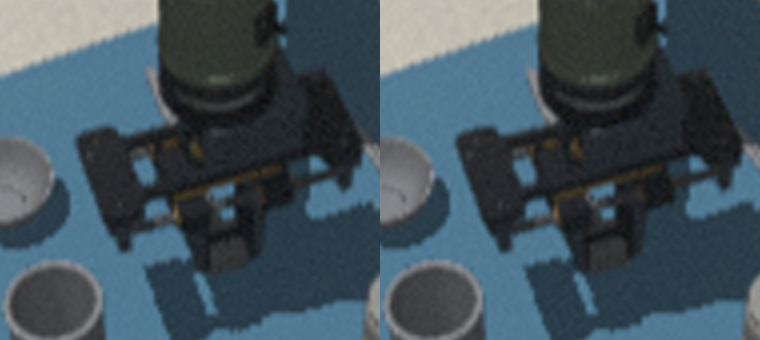

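Both frames still show it level, with the tip at crop (150,70). I'll continue easing in finer steps.

```bash
cat > look.py <<'E'
from h import *
import sys
n=sys.argv[1]
im=bot.read_camera('scene')[190:330,150:340]
cv2.imwrite(f'pics/{n}.png',cv2.resize(im,None,fx=3,fy=3,interpolation=cv2.INTER_CUBIC))
E
python3 -m inch '0 0 0 0 0.672;0 0 0 0 0.672'; python3 look.py a1;python3 -m inch '0 0 0 0 0.669;0 0 0 0 0.669'; python3 look.py a2; python3 -c "
import cv2,numpy as np
a=[cv2.imread(f'pics/a{i}.png')[20:320,100:420] for i in (1,2)];cv2.imwrite('pics/a12.png',np.hstack(a))"
```

```text
time_s: 5.9
tcp_pos: [0.5876, -0.1864, 0.061]
tool_rot: [0.999, -0.049, 0.0, 0.0]
force: [0.5, 0.1, -0.7]
grip_width: 0.0299
time_s: 6.15
tcp_pos: [0.5876, -0.1864, 0.061]
tool_rot: [0.999, -0.048, 0.0, 0.0]
force: [0.1, 1.1, -0.8]
grip_width: 0.0302
```

View pics/a12.png

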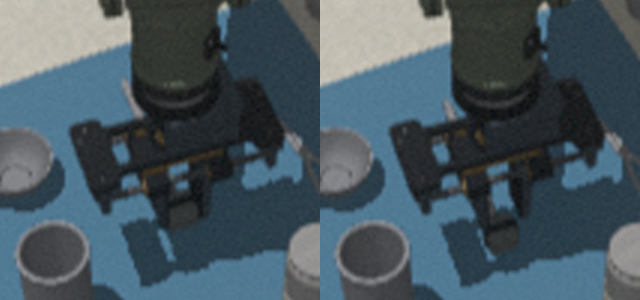

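After the 0.669 step the head dropped from crop (180,210) to (500-320,235) and the tip dropped with it. I'll check with the wrist and top cameras whether it is on the mat.

```bash
python3 - <<'E'
from h import *
delta([.589,-.1862,.021],-5.3)
p=bot.camera_params('wrist');im=bot.read_camera('wrist');cv2.imwrite('pics/w6.png',im);print(np.array(p['world_from_camera']))
print(tipang((150+447-320+100-0,0),[.5885,-.187,.074],-5.5) if 0 else '')
print(tipang((150+(100+447-320)/3,190+(20+102)/3),[.5885,-.187,.03],-5.5))
E
```

```text
t 6.2 tcp [ 0.5876 -0.1864  0.061 ] yaw -5.56 w 0.0299 F [-0.0409 -0.1388 -0.2726] M [0.0769 0.0173 0.0491]
turn -0.26 shift after turn cm [ 0.1337 -0.032   4.0035] | before turn [ 0.1336 -0.0327  4.0035]
[[-0.0976  0.9517  0.2909  0.6697]
 [-0.9952 -0.0935 -0.028  -0.1935]
 [ 0.0005 -0.2923  0.9563  0.2224]
 [ 0.      0.      0.      1.    ]]

(array([ 0.4236, -0.1711,  0.019 ]), np.float64(-176.1869702434269), np.float64(0.16600315492917575))
```

View pics/w6.png

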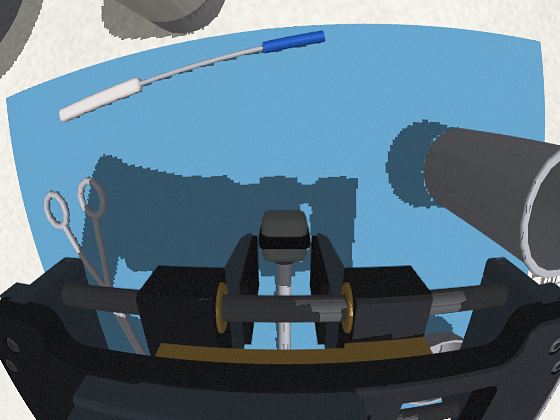

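It fell straight onto the mat and is lying there undamaged, head at (284,236) in the wrist view. The window between "rigid" and "dropped" is small because the pads covered most of the head's side. I'll regrip only the upper edge of the black ring with the fingertips (a small patch gives little twisting friction) and ease off in finer steps.

```bash
python3 - <<'E'
from h import *
p=bot.camera_params('wrist')
for uv in [(284,211),(284,240),(259,240),(310,240),(284,262)]: print(uv,wonz(p,uv,.0255))
im=cv2.imread('pics/w6.png');cv2.imwrite('pics/w6c.png',cv2.resize(im[190:360,220:350],None,fx=4,fy=3.4))
E
```

```text
(284, 211) [ 0.6091 -0.1876  0.0255]
(284, 240) [ 0.5893 -0.1857  0.0255]
(259, 240) [ 0.5909 -0.1694  0.0255]
(310, 240) [ 0.5876 -0.2026  0.0255]
(284, 262) [ 0.5734 -0.1841  0.0255]
```

View pics/w6c.png

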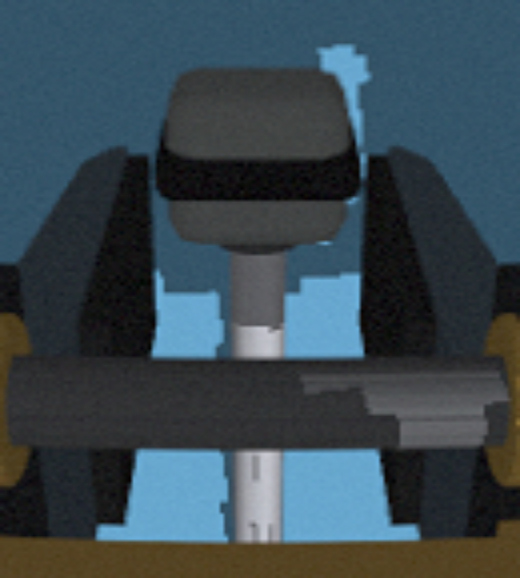

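```bash
python3 -m inch '0 0 0 0 0.55;0 0 0 0 0.5;0 0 1.2 0 0.5;0 0 1.2 0 0.5;0 0 1.05 0 0.5;0 0 0 0 0.65;0 0 0 0 1;0 0 0 0 1;0 0 0 0 1;0 0 0 0 1';  python3 -m inch '0 0 -0.7 0 1;0 0 -0.8 0 1;0 0 -0.8 0 1;0 0 -0.7 0 1;0 0 -0.5 0 0.70;0 0 0 0 0.69'; python3 look.py b1; python3 -m inch '0 0 0 0 0.675;0 0 0 0 0.674'; python3 look.py b2; python3 -c "
import cv2,numpy as np
a=[cv2.imread(f'pics/b{i}.png')[20:320,100:420] for i in (1,2)];cv2.imwrite('pics/b12.png',np.hstack(a))"
```

```text
time_s: 7.25
tcp_pos: [0.5879, -0.1865, 0.0268]
tool_rot: [0.999, -0.049, 0.0, 0.0]
force: [0.2, -0.1, 0.0]
grip_width: 0.0298
time_s: 7.85
tcp_pos: [0.5882, -0.1866, 0.0626]
tool_rot: [0.999, -0.049, 0.001, 0.0]
force: [-0.7, 0.4, -0.4]
grip_width: 0.0297
time_s: 8.1
tcp_pos: [0.5873, -0.1863, 0.061]
tool_rot: [0.999, -0.049, -0.0, -0.0]
force: [-0.7, -0.2, -0.7]
grip_width: 0.0298
```

View pics/b12.png

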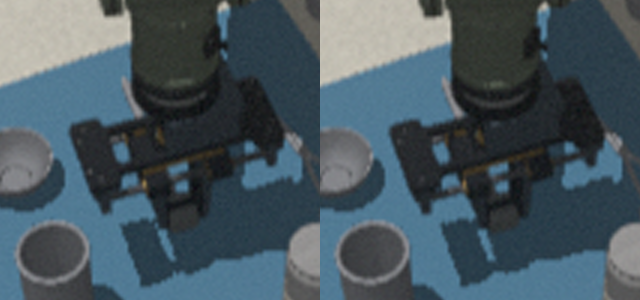

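```bash
python3 -m inch '0 0 0 0 0.6725;0 0 0 0 0.6725'; python3 look.py c1; python3 -m inch '0 0 0 0 0.6715;0 0 0 0 0.6715'; python3 look.py c2; python3 -m inch '0 0 0 0 0.671;0 0 0 0 0.671'; python3 look.py c3; python3 -c "
import cv2,numpy as np
a=[cv2.imread(f'pics/c{i}.png')[20:320,100:360] for i in (1,2,3)];cv2.imwrite('pics/c123.png',np.hstack(a))"
```

```text
time_s: 8.35
tcp_pos: [0.5875, -0.1863, 0.0612]
tool_rot: [0.999, -0.049, -0.0, -0.0]
force: [0.2, 0.0, -0.4]
grip_width: 0.0301
time_s: 8.6
tcp_pos: [0.5876, -0.1864, 0.0614]
tool_rot: [0.999, -0.049, -0.0, 0.0]
force: [0.3, 0.2, -0.5]
grip_width: 0.0302
time_s: 8.85
tcp_pos: [0.5877, -0.1864, 0.0615]
tool_rot: [0.999, -0.049, 0.0, 0.0]
force: [0.6, -0.7, 0.0]
grip_width: 0.0301
```

View pics/c123.png

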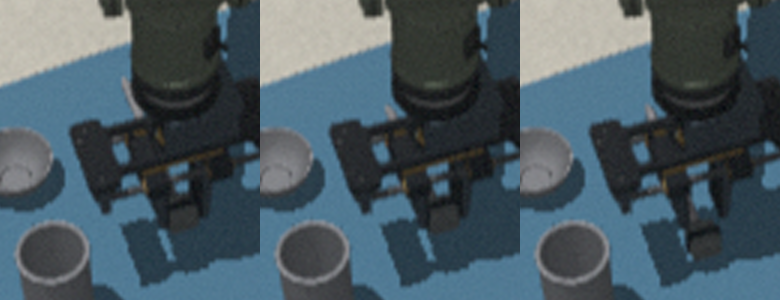

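At 0.6715 it pivoted: the tip dropped to (128,108) while the head stayed held at (180,215). At 0.671 it slipped out. So 0.6715 is the pivot grip. I'll regrip, then ratchet: firm grip, raise, ease to 0.6715, firm again.

```bash
python3 -m inch '0 0 0 0 0.55;0 0 0 0 0.5'; python3 - <<'E'
from h import *
delta([.589,-.1862,.0268],-5.3)
p=bot.camera_params('wrist');im=bot.read_camera('wrist')
cv2.imwrite('pics/w7c.png',cv2.resize(im[190:360,220:350],None,fx=4,fy=3.4))
np.save('p7.npy',np.array(p['world_from_camera']))
E
```

```text
time_s: 9.1
tcp_pos: [0.5876, -0.1864, 0.0615]
tool_rot: [0.999, -0.049, 0.0, 0.0]
force: [-0.2, 0.2, 0.4]
grip_width: 0.0432
t 9.1 tcp [ 0.5876 -0.1864  0.0615] yaw -5.56 w 0.0432 F [-0.185   0.2226  0.4063] M [ 0.0294  0.032  -0.0044]
turn -0.26 shift after turn cm [ 0.1361 -0.0308  3.4698] | before turn [ 0.1359 -0.0314  3.4698]
```

View pics/w7c.png

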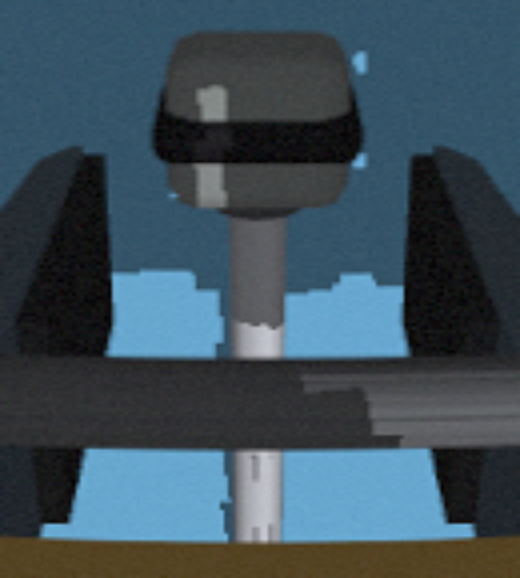

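The head has shifted about 7 mm in +x (ring at crop row 142), so I correct for that, regrip and ratchet.

```bash
python3 -m inch '0.7 0 1.2 0 0.5;0 0 1.2 0 0.5;0 0 1.05 0 0.5;0 0 0 0 0.65;0 0 0 0 1;0 0 0 0 1;0 0 0 0 1;0 0 -0.7 0 1;0 0 -0.8 0 1;0 0 -0.8 0 1;0 0 -0.7 0 0.72;0 0 -0.5 0 0.69;0 0 0 0 0.68;0 0 0 0 0.674'; python3 -m inch '0 0 0 0 0.6725;0 0 0 0 0.672;0 0 0 0 0.6715;0 0 0 0 0.6715;0 0 0 0 0.70;0 0 0 0 0.70'; python3 look.py d1
```

```text
time_s: 10.55
tcp_pos: [0.5945, -0.187, 0.062]
tool_rot: [0.999, -0.049, -0.0, 0.0]
force: [0.3, 0.5, -0.8]
grip_width: 0.0298
time_s: 11.15
tcp_pos: [0.5945, -0.187, 0.0619]
tool_rot: [0.999, -0.049, -0.0, 0.0]
force: [-0.0, 0.2, -1.0]
grip_width: 0.0298
```

View pics/d1.png

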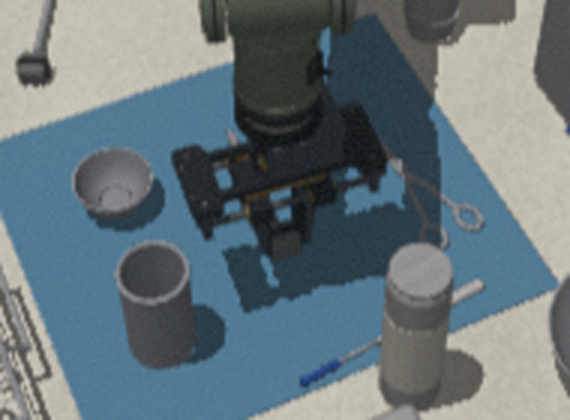

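The tip is on the mat at (230,133) and the head is still held at (285,245). The pivot grip works, so I continue the ratchet.

```bash
python3 -m inch '0 0 -1.2 0 0.70;0 0 -1.4 0 0.70;0 0 -1.2 0 0.69;0 0 0 0 0.68;0 0 0 0 0.6725;0 0 0 0 0.672;0 0 0 0 0.6715;0 0 0 0 0.6715;0 0 0 0 0.70;0 0 0 0 0.70'; python3 look.py d2
```

```text
time_s: 12.2
tcp_pos: [0.5945, -0.187, 0.0997]
tool_rot: [0.999, -0.049, -0.0, -0.0]
force: [0.2, 0.3, -0.1]
grip_width: 0.0297
```

View pics/d2.png

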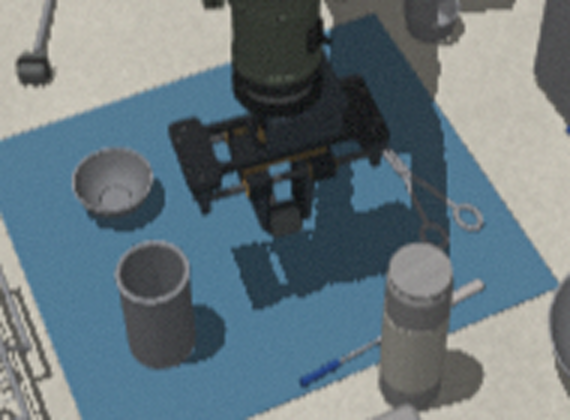

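The tip is now hidden behind the gripper in this view, so I check the wrist camera.

```bash
python3 - <<'E'
from h import *
cv2.imwrite('pics/w8.png',bot.read_camera('wrist'))
E
```

```text
(no output)
```

View pics/w8.png

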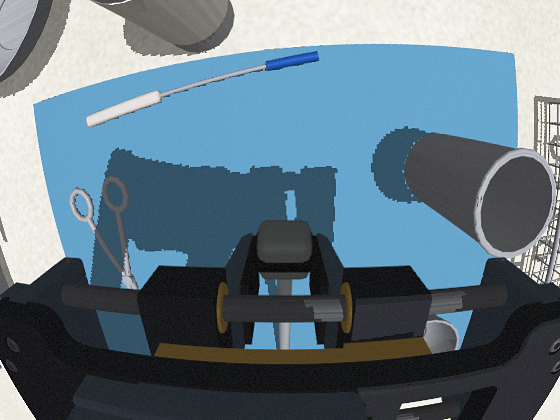

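```bash
python3 - <<'E'
from h import *
ps=bot.camera_params('scene')
for a in (10,15,20,25,30,35):
    c,s=np.cos(np.radians(a)),np.sin(np.radians(a))
    u=proj(ps,[.594-.18*c,-.187+.0172*c,.098-.18*s]);print(a,u,(u-[150,190])*3)
im=bot.read_camera('scene');cv2.imwrite('pics/e1.png',cv2.resize(im[200:290,200:260],None,fx=8,fy=6,interpolation=cv2.INTER_CUBIC))
E
```

```text
10 [224.437  218.9373] [223.3111  86.8119]
15 [224.9925 223.022 ] [224.9775  99.066 ]
20 [225.6649 227.2957] [226.9946 111.887 ]
25 [226.4487 231.7326] [229.3461 125.1978]
30 [227.3384 236.3075] [232.0151 138.9226]
35 [228.3281 240.9956] [234.9843 152.9867]
```

View pics/e1.png

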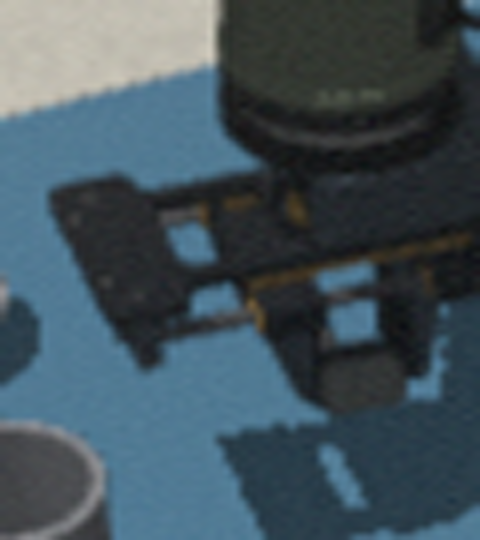

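At 14° the tip would show on blue at crop (200,132), and it isn't there, so it has pivoted to 20° or more. Two more cycles.

```bash
python3 -m inch '0 0 -1.2 0 0.70;0 0 -1.4 0 0.70;0 0 -1.2 0 0.69;0 0 0 0 0.68;0 0 0 0 0.6725;0 0 0 0 0.672;0 0 0 0 0.6715;0 0 0 0 0.6715;0 0 0 0 0.70;0 0 0 0 0.70'; python3 - <<'E'
from h import *
im=bot.read_camera('scene');cv2.imwrite('pics/e2.png',cv2.resize(im[200:290,190:270],None,fx=7,fy=6,interpolation=cv2.INTER_CUBIC))
ps=bot.camera_params('scene')
for a in (15,20,25,30,35,40,45,50,55):
    c,s=np.cos(np.radians(a)),np.sin(np.radians(a))
    u=proj(ps,[.594-.18*c,-.187+.0172*c,.136-.18*s]);print(a,(u-[190,200])*[7,6],.136-.18*s)
cv2.imwrite('pics/w9.png',bot.read_camera('wrist'))
E
```

```text
time_s: 13.35
tcp_pos: [0.5945, -0.187, 0.1377]
tool_rot: [0.999, -0.049, -0.0, -0.0]
force: [-0.1, 0.2, -1.1]
grip_width: 0.0294
15 [241.0552  88.7964] 0.08941257188154628
20 [245.8753 115.2146] 0.07443637420137963
25 [251.4865 142.5848] 0.05992871288667412
30 [257.8488 170.7529] 0.04600000000000003
35 [264.921  199.5672] 0.03275624145681172
40 [272.6616 228.8782] 0.020298230256422953
45 [281.0277 258.5378] 0.008720779386421462
50 [289.9759 288.3991] -0.0018879997614160149
55 [299.4617 318.3154] -0.011447367972018507
```

View pics/e2.png

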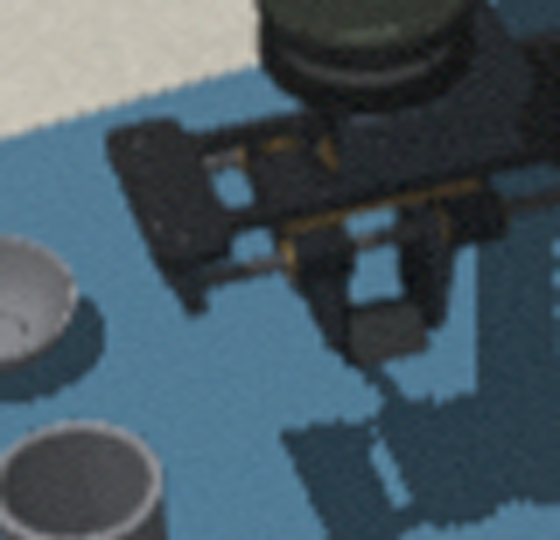

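View pics/w9.png

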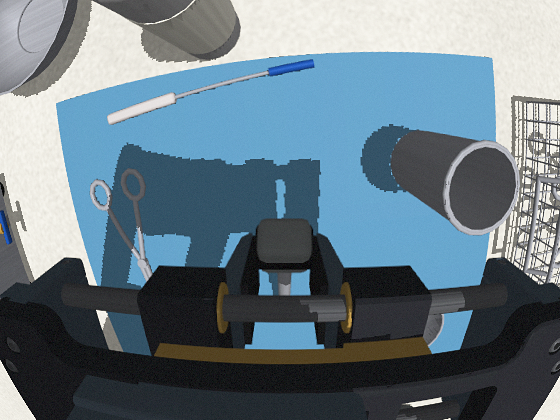

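The shaft no longer shows below the guide bar in the wrist view; it is steepening, as hoped. Two more cycles.

```bash
python3 -m inch '0 0 -1 0 0.70;0 0 -1.2 0 0.70;0 0 -0.8 0 0.69;0 0 0 0 0.68;0 0 0 0 0.6725;0 0 0 0 0.672;0 0 0 0 0.6715;0 0 0 0 0.6715;0 0 0 0 0.70;0 0 0 0 0.70'; python3 - <<'E'
from h import *
im=bot.read_camera('scene');cv2.imwrite('pics/e3.png',cv2.resize(im[190:290,190:270],None,fx=7,fy=5.9,interpolation=cv2.INTER_CUBIC))
cv2.imwrite('pics/w10.png',bot.read_camera('wrist'))
E
```

```text
time_s: 14.45
tcp_pos: [0.5946, -0.187, 0.1679]
tool_rot: [0.999, -0.049, -0.0, 0.0]
force: [0.6, 0.6, 0.3]
grip_width: 0.0295
```

View pics/e3.png

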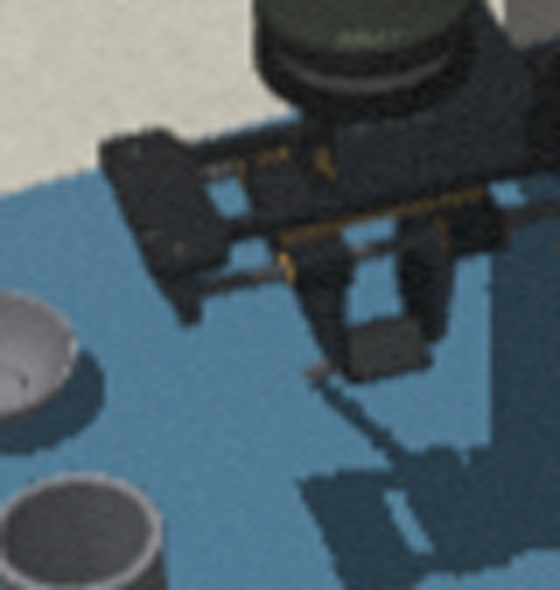

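View pics/w10.png

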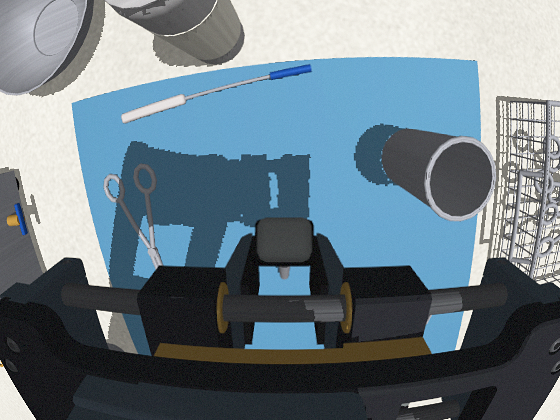

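The tip now shows at crop (318,372), meeting its own shadow, so it is on the mat and the shaft is steep. I'll compute the angle.

```bash
python3 - <<'E'
from h import *
print(tipang((235.4,253.3),[.5945,-.1872,.164],-5.5))
print(onz(bot.camera_params('scene'),(235.4,253.3),.003))
E
```

```text
(array([ 0.5199, -0.18  ,  0.0244]), np.float64(-118.21590679550162), np.float64(0.15846104615112513))
[ 0.5051 -0.1742  0.003 ]
```

```bash
python3 -m inch '0 0 -1 0 0.70;0 0 -0.8 0 0.69;0 0 0 0 0.68;0 0 0 0 0.6725;0 0 0 0 0.672;0 0 0 0 0.6715;0 0 0 0 0.6715;0 0 0 0 0.6715;0 0 0 0 0.70;0 0 0 0 0.70'; python3 - <<'E'
from h import *
im=bot.read_camera('scene');cv2.imwrite('pics/e4.png',cv2.resize(im[190:290,190:270],None,fx=7,fy=5.9,interpolation=cv2.INTER_CUBIC))
E
```

```text
time_s: 15.55
tcp_pos: [0.5947, -0.187, 0.186]
tool_rot: [0.999, -0.049, 0.0, 0.0]
force: [0.5, -0.6, -0.1]
grip_width: 0.0292
```

View pics/e4.png

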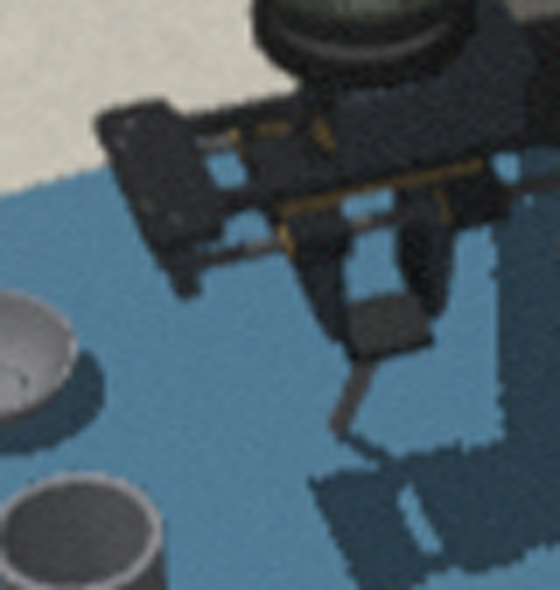

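The tip is at (338,430), touching its shadow on the mat, and clearly steeper.

```bash
python3 - <<'E'
from h import *
print(onz(bot.camera_params('scene'),(238.4,263.1),.003),tipang((238.4,263.1),[.5947,-.1872,.182],-5.5))
E
```

```text
[ 0.5419 -0.1805  0.003 ] (array([ 0.5471, -0.1826,  0.0108]), np.float64(-105.60482780768713), np.float64(0.17777509142423564))
```

The lean is about 16°. One more small cycle to get more margin in the jar's bore.

```bash
python3 -m inch '0 0 -0.7 0 0.70;0 0 0 0 0.68;0 0 0 0 0.6725;0 0 0 0 0.672;0 0 0 0 0.6715;0 0 0 0 0.6715;0 0 0 0 0.70;0 0 0 0 0.80'; python3 - <<'E'
from h import *
im=bot.read_camera('scene');cv2.imwrite('pics/e5.png',cv2.resize(im[190:290,190:270],None,fx=7,fy=5.9,interpolation=cv2.INTER_CUBIC))
E
```

```text
time_s: 16.4
tcp_pos: [0.5945, -0.187, 0.1929]
tool_rot: [0.999, -0.049, -0.0, 0.0]
force: [-0.2, 0.7, -0.4]
grip_width: 0.0296
```

View pics/e5.png

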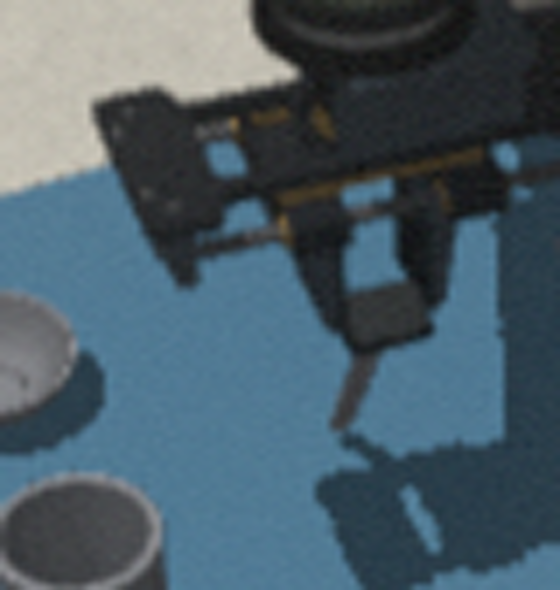

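The tip has just lifted off the mat and the lean is about 15°, which fits the bore. Now I raise it well above the jar's rim, move over the jar, and check there.

```bash
python3 -m inch '0 0 -1.5 0 0.9;0 0 -2.5 0 0.9;0 0 -3 0 0.9;0 0 -3 0 0.9;0 0 -2 0 0.9;0 0 -1 0 0.9;0.8 1.3 0 0 0.9;1.3 2.4 0 0 0.9;1.6 2.8 0 0 0.9;1.6 2.8 0 0 0.9;1.3 2.4 0 0 0.9;0.9 1.4 0 0 0.9;0 0 0 0 0.9;0 0 0 0 0.9'; python3 - <<'E'
from h import *
delta([.656,-.325,.32])
im=bot.read_camera('scene');cv2.imwrite('pics/f1.png',cv2.resize(im[190:340,150:290],None,fx=5,fy=4,interpolation=cv2.INTER_CUBIC))
cv2.imwrite('pics/f1w.png',bot.read_camera('wrist'));cv2.imwrite('pics/f1t.png',cv2.resize(bot.read_camera('top')[100:260,280:420],None,fx=4,fy=3.7,interpolation=cv2.INTER_CUBIC))
E
```

```text
time_s: 17.85
tcp_pos: [0.6562, -0.3251, 0.3207]
tool_rot: [0.999, -0.049, -0.002, -0.001]
force: [0.5, 0.4, 0.7]
grip_width: 0.0296
t 17.85 tcp [ 0.6562 -0.3251  0.3207] yaw -5.6 w 0.0296 F [0.5341 0.4012 0.656 ] M [0.1052 0.0399 0.0087]
turn -0.0 shift after turn cm [-0.0213 -0.0071  0.0729] | before turn [-0.0213 -0.0071  0.0729]
```

View pics/f1.png

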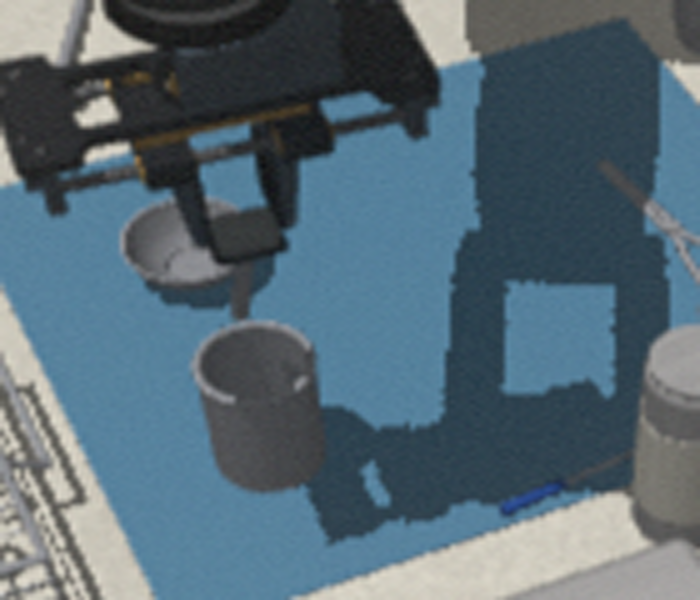

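View pics/f1w.png

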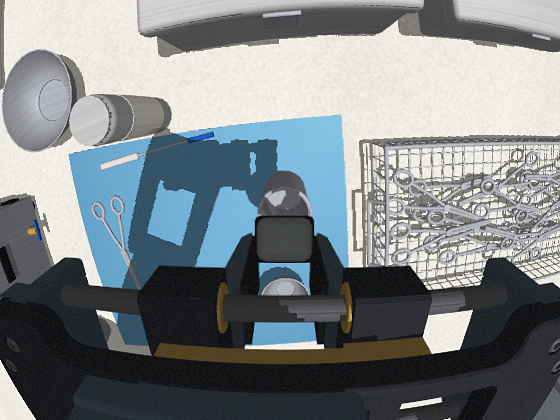

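View pics/f1t.png

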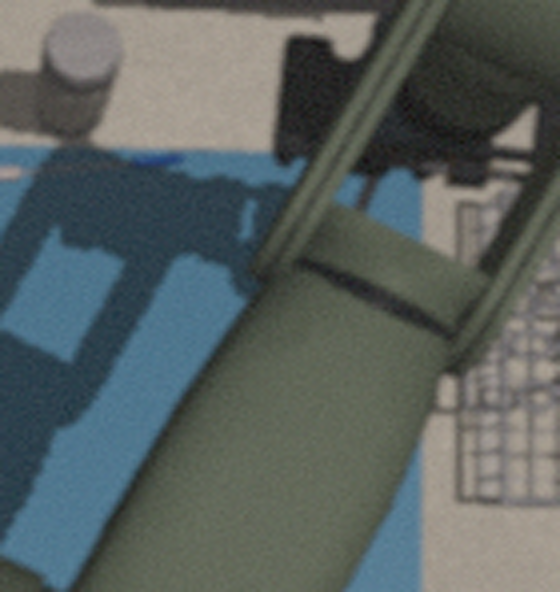

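In the scene crop the tip is at about (238,316), just above the far rim of the jar (mouth centre at (255,365)). I'll compute where it is.

```bash
python3 - <<'E'
from h import *
for uv in [(197.5,268.7),(197.7,269.5)]:
  print(tipang(uv,[.6562,-.3253,.3165],-5.6))
ps=bot.camera_params('scene')
for z in (.13,.135,.14): print(z,onz(ps,(197.6,269),z))
g=lambda x,y:(150+x/5,190+y/4)
im=cv2.imread('pics/f1.png')
print('jar',onz(ps,g(255,365),.117))
cv2.imwrite('pics/f1z.png',cv2.resize(im[240:500,160:360],None,fx=3,fy=2.2))
E
```

```text
(array([ 0.606 , -0.3204,  0.1426]), np.float64(-106.16566135817835), np.float64(0.1810352349411922))
(array([ 0.6075, -0.3205,  0.141 ]), np.float64(-105.58270311532947), np.float64(0.18217470917874257))
0.13 [ 0.5983 -0.3184  0.13  ]
0.135 [ 0.6018 -0.3192  0.135 ]
0.14 [ 0.6052 -0.32    0.14  ]
jar [ 0.6291 -0.3217  0.117 ]
```

View pics/f1z.png

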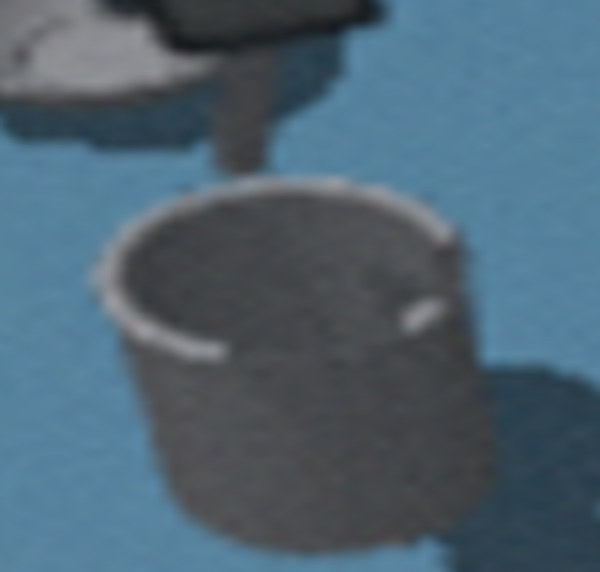

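Using the scene camera for both, the tip is about 19 mm on the -x side of the jar's axis and level with it in y. I shift +5 mm and lower in two stages.

```bash
python3 -m inch '0.5 0 0 0 0.9;0 0 1 0 0.9;0 0 1.5 0 0.9;0 0 1.5 0 0.9;0 0 1 0 0.9;0 0 0 0 0.9'; python3 - <<'E'
from h import *
delta([.661,-.3256,.20])
im=bot.read_camera('scene');cv2.imwrite('pics/f2.png',cv2.resize(im[230:320,170:250],None,fx=8,fy=6,interpolation=cv2.INTER_CUBIC))
E
```

```text
time_s: 18.6
tcp_pos: [0.6608, -0.3245, 0.2707]
tool_rot: [0.999, -0.048, -0.002, -0.001]
force: [-0.9, 0.7, -1.0]
grip_width: 0.0294
t 18.6 tcp [ 0.6608 -0.3245  0.2707] yaw -5.54 w 0.0294 F [-0.857   0.6543 -0.9847] M [0.0235 0.0539 0.0609]
turn -0.0 shift after turn cm [0.0578 0.1148 7.0668] | before turn [0.0578 0.1148 7.0668]
```

View pics/f2.png

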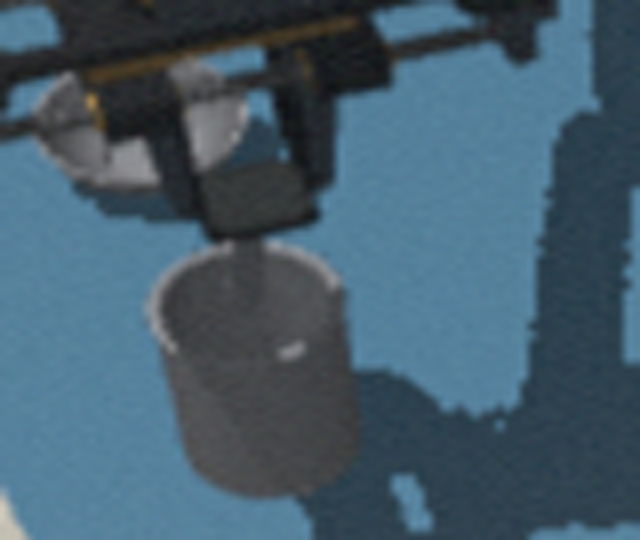

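The shaft, at (247,270), enters the mouth inside the far rim. I lower it the rest of the way.

```bash
python3 -m inch '0 0 1 0 0.9;0 0 1.3 0 0.9;0 0 1.3 0 0.9;0 0 1.3 0 0.9;0 0 1.2 0 0.9;0 0 0.8 0 0.9;0 0 0.4 0 0.9;0 0 0 0 0.9'; python3 - <<'E'
from h import *
delta([.661,-.3256,.20])
im=bot.read_camera('scene');cv2.imwrite('pics/f3.png',cv2.resize(im[230:320,170:250],None,fx=8,fy=6,interpolation=cv2.INTER_CUBIC))
E
```

```text
time_s: 19.45
tcp_pos: [0.6611, -0.325, 0.1992]
tool_rot: [0.999, -0.049, -0.001, -0.0]
force: [-0.1, -0.3, -0.7]
grip_width: 0.0298
t 19.45 tcp [ 0.6611 -0.325   0.1992] yaw -5.56 w 0.0298 F [-0.1446 -0.2531 -0.668 ] M [ 0.0606  0.1669 -0.0005]
turn -0.0 shift after turn cm [-0.0029  0.0567 -0.0777] | before turn [-0.0029  0.0567 -0.0777]
```

View pics/f3.png

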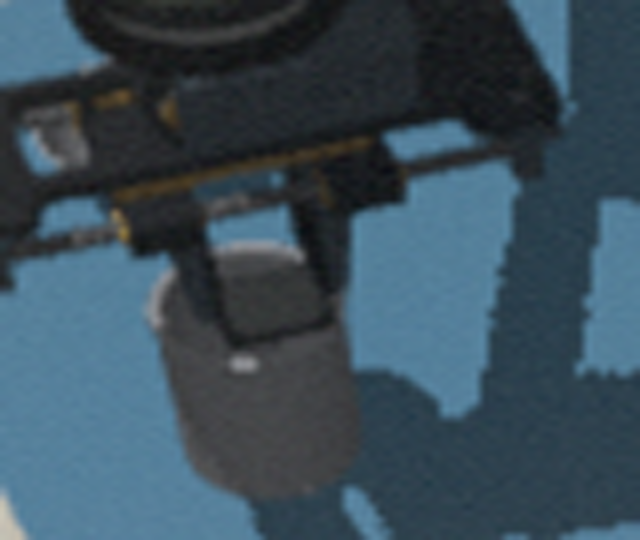

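The jar hasn't moved, and the tip should be at z ≈ 0.02, about 12 mm above its inner floor. I lower a touch more, then release gently.

```bash
python3 -m inch '0 0 0.3 0 0.9;0 0 0.3 0 0.9;0 0 0 0 0.67;0 0 0 0 0.65;0 0 0 0 0.6;0 0 0 0 0.4;0 0 0 0 0.1;0 0 0 0 0;0 0 0 0 0'; python3 - <<'E'
from h import *
delta([.661,-.3256,.20])
im=bot.read_camera('scene');cv2.imwrite('pics/f4.png',cv2.resize(im[230:320,170:250],None,fx=8,fy=6,interpolation=cv2.INTER_CUBIC))
cv2.imwrite('pics/f4w.png',bot.read_camera('wrist'))
E
```

```text
time_s: 20.4
tcp_pos: [0.6615, -0.3252, 0.194]
tool_rot: [0.999, -0.049, 0.0, 0.0]
force: [-1.0, -0.2, -0.2]
grip_width: 0.0656
t 20.4 tcp [ 0.6615 -0.3252  0.194 ] yaw -5.56 w 0.0656 F [-0.9597 -0.2192 -0.2041] M [ 0.0665  0.1041 -0.0031]
turn -0.0 shift after turn cm [-0.0467  0.0459 -0.6022] | before turn [-0.0467  0.0459 -0.6022]
```

View pics/f4.png

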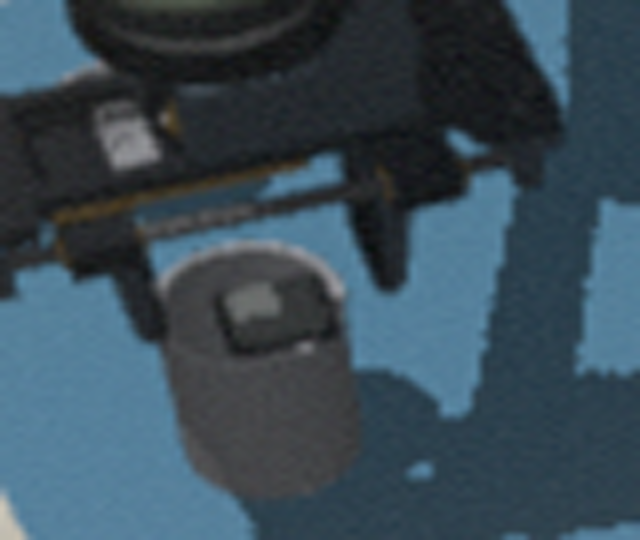

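View pics/f4w.png

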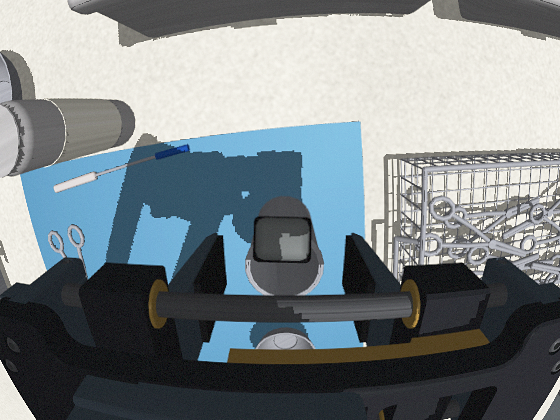

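The obturator is released and stands in the upright jar, head at (270,310) in the scene crop. I back straight up off it, fully open.

```bash
python3 -m inch '0 0 -0.5 0 0;0 0 -1.5 0 0;0 0 -3 0 0;0 0 -3.5 0 0;0 0 -3.5 0 0;0 0 -2 0 0;0 0 0 0 0'; python3 - <<'E'
from h import *
print(np.array(bot.observe()['qpos']))
delta([.525,.2535,.33],-90);delta([.525,.2535,.33],90)
im=bot.read_camera('scene');cv2.imwrite('pics/f5.png',cv2.resize(im[200:320,160:270],None,fx=6,fy=5,interpolation=cv2.INTER_CUBIC))
E
```

```text
time_s: 21.2
tcp_pos: [0.6624, -0.3257, 0.3386]
tool_rot: [0.999, -0.049, 0.004, 0.002]
force: [0.0, -0.4, -0.4]
grip_width: 0.091
[-0.4725  0.5678  0.885  -0.0001  1.6803  1.1954]
t 21.2 tcp [ 0.6624 -0.3257  0.3386] yaw -5.56 w 0.091 F [ 0.0408 -0.394  -0.4338] M [ 0.0562 -0.024  -0.081 ]
turn 84.44 shift after turn cm [-57.9201  13.7486   0.5345] | before turn [-19.3003 -56.314    0.5345]
t 21.2 tcp [ 0.6624 -0.3257  0.3386] yaw -5.56 w 0.091 F [ 0.0408 -0.394  -0.4338] M [ 0.0562 -0.024  -0.081 ]
turn -95.56 shift after turn cm [ 57.9201 -13.7486   0.5345] | before turn [-19.3003 -56.314    0.5345]
```

View pics/f5.png

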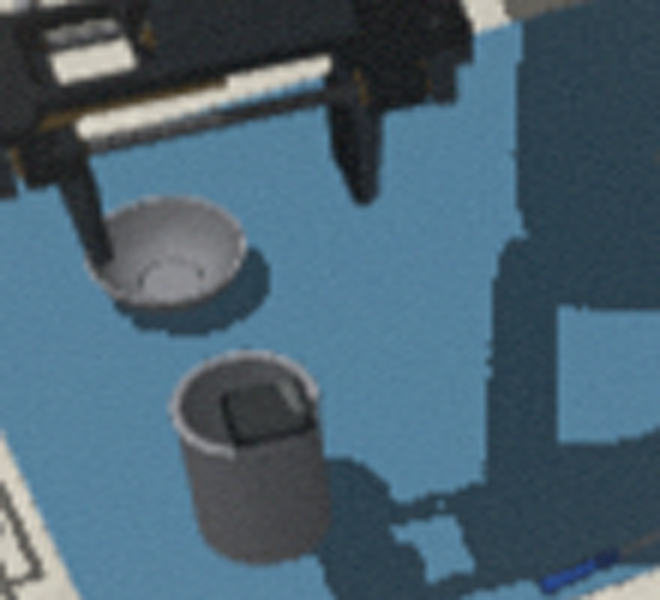

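The obturator stands in the upright jar with its head at (265,410), and nothing else was disturbed. Now to the cleaner: translate first, then turn -95.6° so that the jaws close across the bar.

```bash
python3 -m inch '-0.9 -2.7 0 0 0;-1.4 -4 0 0 0;-1.4 -4 0 0 0;-1.4 -4 0 0 0;-1.4 -4 0 0 0;-1.4 -4 0 0 0;-1.4 -4 0 0 0;-1.4 -4 0 0 0;-1.4 -4 0 0 0;-1.4 -4 0 0 0;-1.4 -4 0 0 0;-1.4 -4 0 0 0;-1.4 -4 0 0 0;-1.3 -4 0 0 0;-0.3 -1.6 0 0 0'; python3 -m inch '0 0 0 -7.9 0;0 0 0 -7.9 0;0 0 0 -7.9 0;0 0 0 -7.9 0;0 0 0 -7.9 0;0 0 0 -7.9 0;0 0 0 -8 0;0 0 0 -8 0;0 0 0 -8 0;0 0 0 -8 0;0 0 0 -8 0;0 0 0 -8 0;0 0 0 0 0'; python3 - <<'E'
from h import *
delta([.525,.2535,.211],90)
cv2.imwrite('pics/w20.png',bot.read_camera('wrist'));p=bot.camera_params('wrist');np.save('p20.npy',np.array(p['world_from_camera']))
E
```

```text
time_s: 22.75
tcp_pos: [0.522, 0.2568, 0.3317]
tool_rot: [0.999, -0.047, -0.002, 0.0]
force: [-0.2, -0.4, 0.4]
grip_width: 0.0912
time_s: 24.05
tcp_pos: [0.5237, 0.253, 0.3323]
tool_rot: [0.708, 0.706, -0.001, -0.0]
force: [0.1, 0.1, -0.2]
grip_width: 0.0913
t 24.05 tcp [0.5237 0.253  0.3323] yaw 89.78 w 0.0913 F [ 0.1325  0.1102 -0.2471] M [-0.005  -0.0878 -0.0611]
turn -0.22 shift after turn cm [ 0.0682  0.1555 12.1342] | before turn [ 0.0688  0.1553 12.1342]
```

View pics/w20.png

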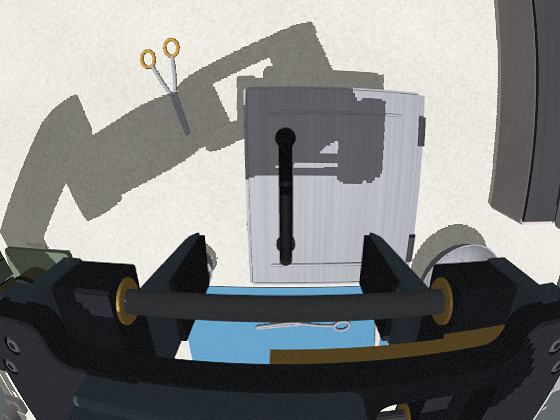

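In the wrist view the bar runs from about (285,135) to (287,260), between the jaws. I'll cast those onto z = 0.212.

```bash
python3 - <<'E'
from h import *
p=bot.camera_params('wrist')
for uv in [(285,150),(286,200),(287,250),(285,133),(287,262)]: print(uv,wonz(p,uv,.212))
for uv in [(246,90),(424,95),(250,283),(409,262)]: print(uv,wonz(p,uv,.176))
E
```

```text
(285, 150) [0.524  0.3052 0.212 ]
(286, 200) [0.5246 0.2601 0.212 ]
(287, 250) [0.5253 0.211  0.212 ]
(285, 133) [0.5241 0.32   0.212 ]
(287, 262) [0.5253 0.1983 0.212 ]
(246, 90) [0.4869 0.3606 0.176 ]
(424, 95) [0.666  0.3613 0.176 ]
(250, 283) [0.4838 0.154  0.176 ]
(409, 262) [0.6653 0.1764 0.176 ]
```

```bash
python3 -m inch '0.3 0.1 1.5 0 0;0 0 2.5 0 0;0 0 3 0 0;0 0 2.5 0 0;0 0 1.5 0 0;0 0 1 0 0;0 0 0.1 0 0.3;0 0 0 0 0.6;0 0 0 0 1;0 0 0 0 1;0 0 0 0 1;0 0 0 0 1;0 0 0 0 1;0 0 0 0 1'; python3 - <<'E'
from h import *
delta([.525,.2535,.211],90)
cv2.imwrite('pics/w21.png',bot.read_camera('wrist'))
E
```

```text
time_s: 25.5
tcp_pos: [0.525, 0.2569, 0.213]
tool_rot: [0.708, 0.706, 0.0, 0.0]
force: [0.2, 0.9, 0.5]
grip_width: 0.0301
t 25.5 tcp [0.525  0.2569 0.213 ] yaw 89.83 w 0.0301 F [0.2448 0.9198 0.5431] M [-0.0311 -0.0415 -0.0089]
turn -0.17 shift after turn cm [-0.3377  0.0005  0.1977] | before turn [-0.3377  0.0015  0.1977]
```

View pics/w21.png

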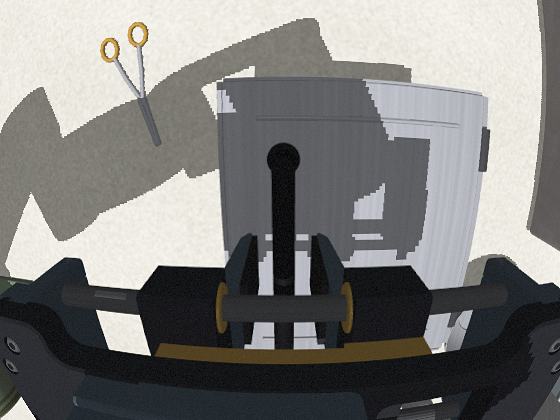

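The bar, around (283,260), is centred between the jaws, which are still closing. I finish closing and compute the arc rows.

```bash
python3 -m inch '0 0 0.2 0 1;0 0 0 0 1;0 0 0 0 1;0 0 0 0 1'; python3 - <<'E'
from h import *
delta([.525,.2535,.211],90)
th=np.radians(np.arange(0,61,5));x=-.135*np.cos(th)+.04*np.sin(th);z=.135*np.sin(th)+.04*np.cos(th)
print(np.c_[np.degrees(th[1:]),np.diff(x)*100,-np.diff(z)*100].round(2))
E
```

```text
time_s: 25.95
tcp_pos: [0.5246, 0.2568, 0.2105]
tool_rot: [0.708, 0.706, -0.001, -0.0]
force: [-0.1, 1.3, -1.5]
grip_width: 0.0113
t 25.95 tcp [0.5246 0.2568 0.2105] yaw 89.85 w 0.0113 F [-0.072   1.2555 -1.5251] M [-0.0251  0.0487  0.1102]
turn -0.15 shift after turn cm [-0.3303  0.0431 -0.0503] | before turn [-0.3302  0.044  -0.0503]
[[ 5.    0.4  -1.16]
 [10.    0.5  -1.12]
 [15.    0.6  -1.07]
 [20.    0.69 -1.02]
 [25.    0.77 -0.95]
 [30.    0.85 -0.88]
 [35.    0.93 -0.81]
 [40.    0.99 -0.72]
 [45.    1.05 -0.63]
 [50.    1.1  -0.54]
 [55.    1.15 -0.44]
 [60.    1.18 -0.34]]
```

Gripped at 11.3 mm. I start the arc: 5° per two rows, up to 30°, then check the forces.

```bash
python3 -m inch '0 0.2 -0.58 0 1;0 0.2 -0.58 0 1;0 0.25 -0.56 0 1;0 0.25 -0.56 0 1;0 0.3 -0.54 0 1;0 0.3 -0.54 0 1;0 0.35 -0.51 0 1;0 0.35 -0.51 0 1;0 0.38 -0.48 0 1;0 0.38 -0.48 0 1;0 0.43 -0.44 0 1;0 0.43 -0.44 0 1;0 0 0 0 1'; python3 - <<'E'
from h import *
delta([.525,.2535,.211],90)
im=bot.read_camera('scene');cv2.imwrite('pics/g1.png',cv2.resize(im[100:260,300:450],None,fx=5,fy=3.7,interpolation=cv2.INTER_CUBIC))
E
```

```text
time_s: 27.25
tcp_pos: [0.5624, 0.2568, 0.2752]
tool_rot: [0.708, 0.706, -0.0, -0.001]
force: [-7.7, -0.6, 1.9]
grip_width: 0.0112
t 27.25 tcp [0.5624 0.2568 0.2752] yaw 89.83 w 0.0112 F [-7.7014 -0.5979  1.9331] M [-0.0109  1.5694  0.0652]
turn -0.17 shift after turn cm [-0.3319 -3.7333  6.425 ] | before turn [-0.3428 -3.7323  6.425 ]
```

View pics/g1.png

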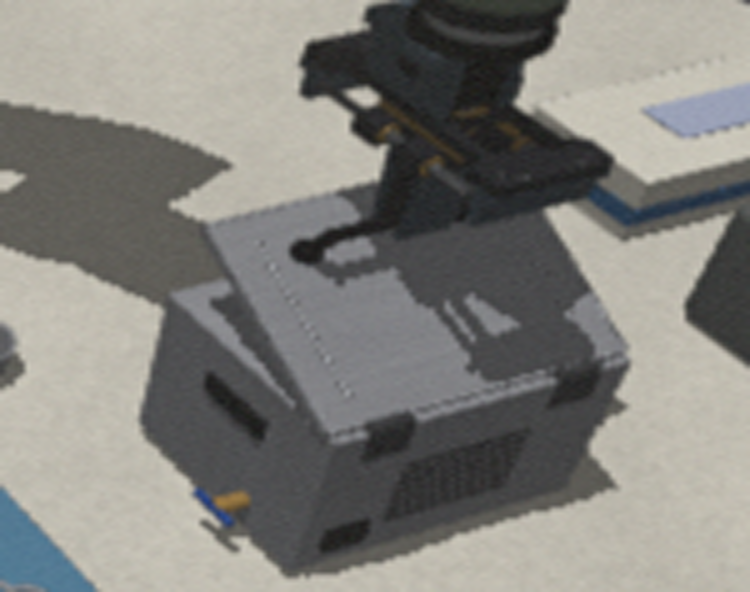

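The lid is up about 30° and the wrist force is modest (7.7 N). On to 60°.

```bash
python3 -m inch '0 0.46 -0.41 0 1;0 0.46 -0.41 0 1;0 0.49 -0.36 0 1;0 0.49 -0.36 0 1;0 0.52 -0.32 0 1;0 0.52 -0.32 0 1;0 0.55 -0.27 0 1;0 0.55 -0.27 0 1;0 0.57 -0.22 0 1;0 0.57 -0.22 0 1;0 0.58 -0.17 0 1;0 0.58 -0.17 0 1;0 0 0 0 1;0 0 0 0 1'; python3 - <<'E'
from h import *
delta([.525,.2535,.211],90)
im=bot.read_camera('scene');cv2.imwrite('pics/g2.png',cv2.resize(im[90:260,300:450],None,fx=5,fy=3.5,interpolation=cv2.INTER_CUBIC))
cv2.imwrite('pics/g2w.png',bot.read_camera('wrist'))
E
```

```text
time_s: 28.7
tcp_pos: [0.6274, 0.2568, 0.311]
tool_rot: [0.708, 0.706, 0.002, 0.001]
force: [-4.0, -0.0, 5.5]
grip_width: 0.0113
t 28.7 tcp [0.6274 0.2568 0.311 ] yaw 89.84 w 0.0113 F [-4.0461 -0.0483  5.5046] M [0.0414 0.7736 0.0906]
turn -0.16 shift after turn cm [ -0.3483 -10.2891   9.9574] | before turn [ -0.3771 -10.2881   9.9574]
```

View pics/g2.png

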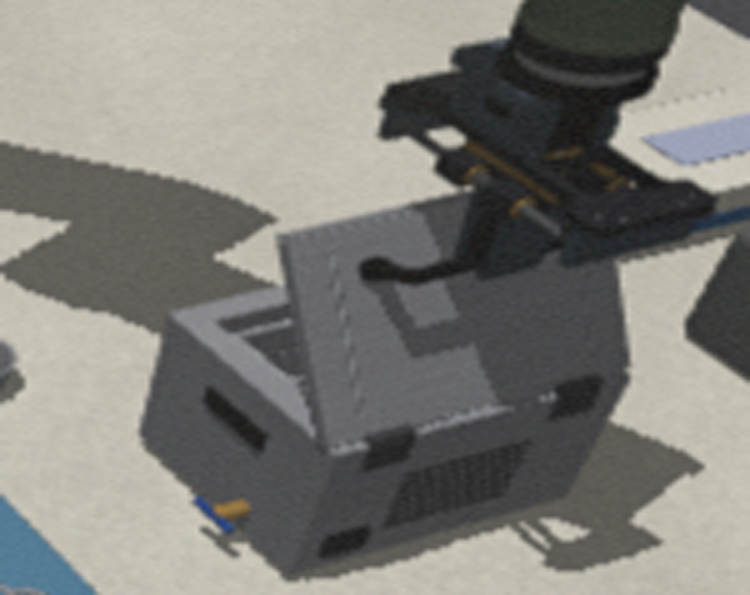

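View pics/g2w.png

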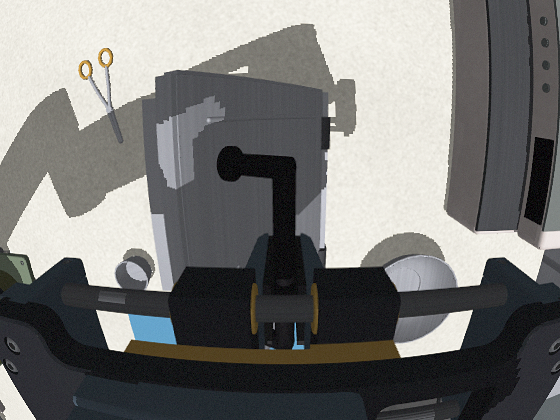

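The lid stands open at roughly 60°, with the gripper holding the bar. I'll measure the angle independently from the lid's front corner at crop (283,236), on the lid's side plane, against the side-edge corner at the hinge.

```bash
python3 - <<'E'
from h import *
ps=bot.camera_params('scene')
def ony(p,uv,y):
    o,d=ray(p,uv);return o+d*(y-o[1])/d[1]
g=lambda x,y:(300+(x+.5)/5-.5,90+(y+.5)/3.5-.5)
for y in (.150,.153):
    F=ony(ps,g(281,236),y);H=ony(ps,g(327,448),y);v=F-H
    print(y,F,H,np.degrees(np.arctan2(v[2],-v[0])),np.linalg.norm(v[[0,2]]), 'vs hinge',np.degrees(np.arctan2(F[2]-.174,.660-F[0])))
im=bot.read_camera('top');cv2.imwrite('pics/g2t.png',cv2.resize(im[100:270,90:400],None,fx=2.5,fy=2.5,interpolation=cv2.INTER_CUBIC))
# front-edge in wrist view?
print(bot.observe()['time_s'])
E
```

```text
0.15 [0.5761 0.15   0.327 ] [0.6653 0.15   0.1768] 59.26270547088623 0.1746873321963212 vs hinge 61.24259285700809
0.153 [0.5726 0.153  0.323 ] [0.6623 0.153  0.1722] 59.262705470886246 0.1755032569719714 vs hinge 59.60468787811133
28.85
```

View pics/g2t.png

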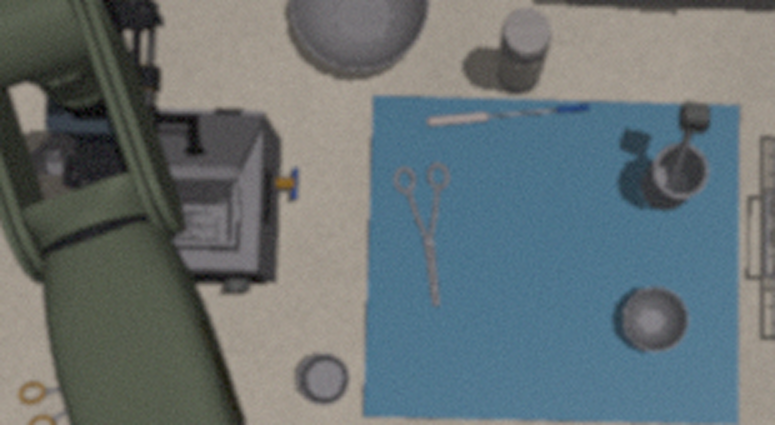

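The lid angle comes out at 59 to 61° by three estimates (corner against hinge edge 59.3°, corner against hinge point 59.6 to 61.2°, bar position 60.4°). In the top view the obturator stands in the upright jar, head at (695,115), and the bystanders look undisturbed. I hold still for a moment, check, then hand in.

```bash
python3 -m inch '0 0 0 0 1;0 0 0 0 1;0 0 0 0 1;0 0 0 0 1;0 0 0 0 1;0 0 0 0 1;0 0 0 0 1;0 0 0 0 1'; python3 - <<'E'
from h import *
delta([.525,.2535,.211],90);print(np.array(bot.observe()['joint_vel']))
a=cv2.imread('pics/top0.png').astype(int);b=bot.read_camera('top')
g=lambda x,y:(240+x/5,140+y/5)
for n,(x0,y0,x1,y1) in dict(needle=(245,160,275,225),bowl=(333,210,368,245),gallipot=(208,240,232,265),spray=(285,98,313,140),brush=(258,138,330,154)).items():
    print(n,np.abs(a[y0:y1,x0:x1]-b[y0:y1,x0:x1]).mean())
ps=bot.camera_params('top');h=onz(ps,(90+695/2.5,100+116/2.5),.19);print('head',h,'jar',onz(ps,(90+679/2.5,100+171/2.5),.117))
bot.hand_in()
E
```

```text
time_s: 29.65
tcp_pos: [0.6273, 0.2568, 0.311]
tool_rot: [0.708, 0.706, 0.002, 0.001]
force: [-3.5, 0.9, 4.8]
grip_width: 0.0112
t 29.65 tcp [0.6273 0.2568 0.311 ] yaw 89.84 w 0.0112 F [-3.4708  0.8922  4.774 ] M [0.0333 0.7537 0.0744]
turn -0.16 shift after turn cm [ -0.3435 -10.2799   9.9559] | before turn [ -0.3727 -10.2789   9.9559]
[-0.0016  0.0005  0.0003 -0.0008 -0.0013 -0.0005]
needle 5.484957264957265
bowl 5.418503401360544
gallipot 6.15
spray 5.986961451247166
brush 5.664641203703703
head [ 0.6708 -0.3256  0.19  ] jar [ 0.6224 -0.3215  0.117 ]
the job is handed in; nothing more can be done
```

The obturator is standing tip down in the steel jar, and the gripper is holding the cleaner's lid open at about 60°. I handed the job in at 29.7 s of the 48 s; no verdict is reported.

- **Obturator:** It is the one farthest left, lying on the mat. The tool stays vertical, so I gripped the edge of its head and eased the grip so it would swing tip down. While I was finding that grip it slipped onto the mat twice from a few centimetres, both times with its tip well below 90 mm. I then put it in the jar and let go with the tip about 7 mm above the inner floor, by calculation. The last top view shows its head leaning over the rim of the jar, which still stands where it was. I didn't measure the final lean; the bore limits it to about 22°.
- **Lid:** Three estimates put it between 59° and 61°. The arm is still, the grip on the bar reads 11 mm, and the force on the tool is about 6 N. Nothing but the gripper touches the lid in the pictures.
- **Bystanders:** The needle holder, bowl, gallipot, spray can and brush match the first top picture to within image noise. I didn't run that comparison for the scissors; the wrist views showed them lying beside the cleaner, away from the arm.

No final check failed. One small disagreement: the bar sits about 3 mm farther from the hinge point than its stated dimensions imply. That fits my uncertainty on the hinge position and is worth about 1° on the lid.

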